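# Ready the dip sampler: cup in its basket, leg locked at the length mark

### The job

Get the telescopic dip sampler in the bench rest ready for use. Seat the sample cup upright in the wire basket at the low end of the pole and let go of it; then draw the sliding leg out by its side bar until the dark length mark stands at the mouth of the collar (35 mm out), hold it there, because it slides back by itself, while you fold the cam lever flat against the leg, and finish with the lever shut and the leg still firmly gripped at the mark - do not let go at the end. Do not close the lever while the leg is off its mark, and leave the other things on the worktop where they are.

Things in the scene. Friction and masses are not known exactly. Their poses are not given: they have to be found in the camera images.
- sample_cup: lilac tapered plastic sample cup with a dark rim, open at the top, hollow, 64 tall, outer diameter 36 at the foot and 49 at the rim, about 20 g. Origin: centre of its underside, z up its axis. It stands upright on the worktop.
- dipper_rest: the dip sampler in its fixed bench rest: grey base plate 240 x 100 with two uprights carrying a square aluminium pole that slopes at 0.314 rad. Never moves. Origin on the worktop; +x is the level direction of the pole from its low end (cup basket) to its high end (sliding leg), +y is the cam lever's side, z up. Slope direction towards the high end: (0.951, 0, 0.309) in this frame.
- basket_ring (a point): centre of the upper ring of the wire basket at the low end, 74 above the worktop. Two level wire rings, clear openings 42.6 (6 mm wire) and, 20 lower, 40.2; open below. The cup goes in from above, foot first, and wedges by its taper: foot about 33 below this point, rim about 31 above. The pole's tail joins the ring on its +x side (rest frame): keep the fingers to its +y and -y sides.
- collar_mouth (a point): point on the pole's axis at the mouth of the black collar (22 wide, 27 high) where the leg comes out, 150 above the worktop. Straight below the leg beyond the mouth the space is free down to the worktop or base plate (top 14 above the worktop).
- leg_slide (a joint): how far the leg is drawn out, m: 0 fully in (start), 0.035 with the dark mark at the collar mouth, end stop at 0.055. About 1.2 N of its own weight draws it back in; light friction, no spring. With the cam lever closed it is clamped; while the lever is being closed the cam drags it inwards with some newtons, so it must be held.
- leg: the sliding leg: a square steel bar 13 x 13 with a level round side bar (10 diameter) at its outer end that sticks out to the rest's -y, the side away from the lever, from the axis to 53 beyond it; a dark ring round the bar is the length mark. The leg cannot turn or shift sideways; it slides along the sloping pole only.
- leg_bar (a point): middle of the leg's end, where the side bar's centre line crosses the pole's axis: 14 from the collar mouth along the slope when the leg is in, 49 at the mark. The leg is drawn out by hooking a finger behind the side bar, on its collar side; a finger pointing down fits beside the collar there.
- cam_lever (a joint): angle of the cam lever, rad: 0 closed (flat along the leg, pointing up the slope), grows as it swings out to the rest's +y; starts at 0.50 to 0.65, stays where it is left; limit 1.0. Swings in the plane of pole and side bar. Below about 0.47 its eccentric starts to bite on the leg; about 1 to 3 N at the tip closes it.
- lever_pivot (a point): pivot of the cam lever, on the +y side of the collar: 8 behind the mouth along the slope and 13 to +y of the pole's axis.
- lever_tip (a point): centre of the rounded bead at the end of the black cam lever, 55 from the pivot; bead diameter 8.4, lever 6 thick, 14 high. When closed the bead lies 47 beyond the collar mouth along the slope and 13 to +y of the axis; leg and lever together are then about 23 wide, from 6.5 on the -y side of the axis to 16 (17 at the bead) on the +y side.
- glass_jar_3: bystander: clear glass jar, upside down, 60 diameter, 139 tall; origin centre of underside
- glass_jar_6: bystander: clear glass jar, upside down, 54 diameter, 159 tall; origin centre of underside
- reagent_vial_1: bystander: small screw vial, 17 diameter, 52 tall; origin centre of underside
- reagent_vial_2: bystander: small screw vial, 17 diameter, 52 tall; origin centre of underside
- marker_pen: bystander: marker pen lying, 135 long, 17 thick; origin centre of underside
- tape_roll: bystander: roll of tape lying flat, 100 diameter, 25 high; origin centre of underside
- milk_bottle_1: bystander: glass milk sample bottle, 74 diameter, 136 tall; origin centre of underside

How it is judged:
By the outcome, as a careful person would: the job done as asked, in the order asked, and still so for the second after the job is handed in, while the arm keeps its last pose, push and grip.
It also fails if it takes over 45 s, if anything falls off the work surface, if the arm or the gripper's body presses on something with over 40 N, if the wrist force passes 120 N, or if a joint passes its speed limit or range.

### The arm

A 6-joint arm with a two-finger parallel gripper is mounted at the origin on a cart in front of the work surface, level with it; the furniture and walls round the work are solid. World frame = base frame: x ahead of the robot, y to its left, z up, the work surface at z = 0. Lengths are in m, angles in rad, forces in N, time in s.
With the tool pointing down it reaches from about 0.35 to 0.85 m from the base axis. Payload 8.1 kg.
Tool frame: the origin (TCP) lies at the centre of the arm's flange, where the gripper is bolted on; the fingertips stand 186 mm ahead of it and the grasp point (between the pads) lies 167 mm ahead of it (robot.nose_length is the distance from the TCP to the fingertips, in m); z points along the fingers, x is the direction in which the jaws open and shut, and the axes are right-handed (so a half turn about z gives the same grasp; the last joint's range is limited). The gripper opens to 93 mm and grips with 3 to 60 N. Pads are 15 mm wide; open, the fingers measure 128 mm over their backs; the gripper's body (75 mm by 188 mm) begins 65 mm behind the grasp point.
Start: joints at [1.236, 0.13, 1.488, -0, 1.523, -0.085], TCP at [0.148, 0.581, 0.405] pointing down, gripper open.
Joint ranges: [-2.96, 2.96], [-0.89, 2.26], [0.02, 2.5], [-1.34, 4.48], [0, 2.73], [-2.66, 2.66]. Speed limits (rad/s): [2.39, 2.39, 2.79, 3.14, 3.14, 3.14].

### API

Orientations are given as a rotation vector (axis times angle).
In Python, from plant import robot gives the robot as it stands.
- The arm moves only by the tool arm_command, never from a script. Its argument "motion" is a list of rows, each an object with "slide": the shift along the tool's x, y, z each as a share of 0.4 m, from -1 to 1, a list of three; "turn": the turn, a rotation vector about the tool's x, y, z each as a share of 0.5 rad, from -1 to 1, a list of three. A call has exactly 5 rows; each row shifts and turns the commanded pose from where the row before left it, along the tool's axes as they then stand; what a row does not reach is not made up. A row lasts 1/12 s, in which the tool goes at most 41.7 mm and 7.16 degrees, less where a joint would pass 70% of its speed; a pose out of reach is approached as far as the arm can. A call with a number of a shift or a turn outside -1 to 1 is refused whole. A call with a gripper value outside its range is refused whole. "gripper" is the opening in per cent of the stroke, from 0 (shut) to 100 (fully open), set as the call begins (left out, the last holds). The fingers move at their own pace and stop on an object; "grip_force" is the grip in N (left out, the last holds). Time passes only in rows, so rows that do not move let the fingers close, or fill a call up. It gives the time, the measured TCP pose, the force and the opening at its end, in the units of the state.
- robot.read_state(): the state, without advancing time (a new reading comes with each control period).
- robot.read_camera(name): name is "scene" or "side" or "wrist"; returns a dict with "pixels" (384x512x3 uint8, blue, green, red), "intrinsics" (3x3 intrinsics, pixels), "T" (4x4, takes a point from camera to world coordinates). Camera axes: x right, y down, z forward; pixel columns grow to the right and rows downward; lengths in m; the calibration is good to about 2 mm. The wrist camera is an equidistant fisheye: a pixel r from the principal point sees the ray r / f radians off the axis. A picture is of the moment at which its call begins. There is no depth.
- robot.close_job(): hands the job in, once; it reports no verdict.
The state is a dict: "t": time; "q": joint angles; "dq": joint speeds; "joint_torque": joint torques, N m; "tool_pos": TCP position; "orientation": TCP orientation; "force": force on the tool from outside, world axes, zero at the start; "wrist_torque": the same for the moment, N m; "opening": finger opening in m.
Only numpy, scipy, OpenCV 4.12 (cv2) and the standard library are available. Lean on these libraries where they do the work, as an engineer would, in place of code of your own. Each camera call takes 0.05 s, during which the arm holds its last target.

## Working session

There is one attempt and no reset: what is moved stays moved. The work goes in short steps, Python scripts to look and compute and a tool call to move; the robot and the scene stay as the last step left them, time stands still between calls to the robot, and variables do not carry over. Pictures are saved under pics/ and viewed, and the job is handed in when it is done.

Besides the shell and the picture viewer there is one more tool, called after ">>>" as name(argument=value, ...) on one line, values as JSON. arm_command: Moves the arm, as the interface text tells. Shift numbers are shares of 0.4 m and turn numbers shares of 0.5 rad, none past 1 either way. Its arguments: {"type":"object","properties":{"motion":{"type":"array","items":{"type":"object","properties":{"slide":{"type":"array","items":{"type":"number"}},"turn":{"type":"array","items":{"type":"number"}}}}},"gripper":{"type":"number"},"grip_force":{"type":"number"}},"required":["motion"]}

```bash
ls; mkdir -p pics; python3 - <<'E'
from plant import robot
import cv2
s=robot.read_state()
print(s['t'],s['tool_pos'],s['orientation'],s['opening'],s['force'])
for n in ['scene','side','wrist']:
    c=robot.read_camera(n); cv2.imwrite(f'pics/{n}0.png',c['pixels']); print(n,c['intrinsics'],c['T'])
E
```

```text
pics
0.0 [0.14823692 0.58116457 0.40372649] [ 2.48010658e+00  1.92678524e+00 -2.36092643e-03] 0.09331738557954325 [ 0.14984923 -0.00351466 -0.29335251]
scene [[431.31161519   0.         252.58873628]
 [  0.         431.31161519 188.06629316]
 [  0.           0.           1.        ]] [[ 0.72542093 -0.49454296  0.47873973 -0.24878066]
 [-0.68829345 -0.52531737  0.5002937  -0.87439144]
 [ 0.00407357 -0.69243695 -0.72146689  1.27959366]
 [ 0.          0.          0.          1.        ]]
side [[474.22318828   0.         246.90855934]
 [  0.         474.22318828 190.12377832]
 [  0.           0.           1.        ]] [[ 9.43816234e-01 -1.91124182e-01  2.69596852e-01  5.04575209e-02]
 [-3.30470714e-01 -5.46217214e-01  7.69698553e-01 -1.35761161e+00]
 [ 1.50435126e-04 -8.15547854e-01 -5.78689619e-01  1.07454897e+00]
 [ 0.00000000e+00  0.00000000e+00  0.00000000e+00  1.00000000e+00]]
wrist [[297.31863964   0.         250.99345888]
 [  0.         297.31863964 194.10971184]
 [  0.           0.           1.        ]] [[ 0.24699076  0.94138862  0.2297456   0.0839607 ]
 [ 0.96901605 -0.23949287 -0.06042398  0.59804162]
 [-0.00186001  0.23755134 -0.9713732   0.38380353]
 [ 0.          0.          0.          1.        ]]
```

View pics/scene0.png

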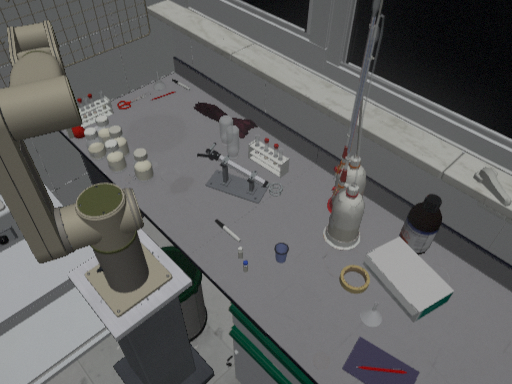

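View pics/side0.png

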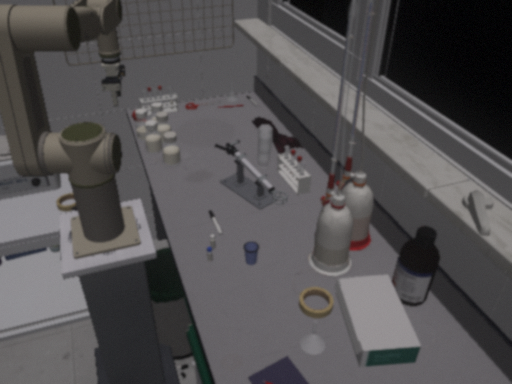

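View pics/wrist0.png

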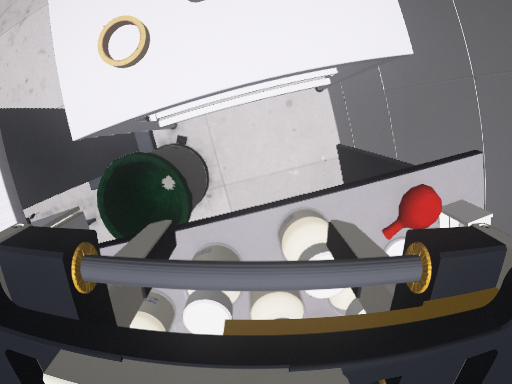

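The scene view shows the rest around (240,180), with the leg and lever at the upper left near (210,157), the basket near (275,188) and the cup at (281,253). I'll enlarge these areas.

```bash
python3 - <<'E'
import cv2
a=cv2.imread('pics/scene0.png')[110:270,180:300]
cv2.imwrite('pics/s1.png',cv2.resize(a[20:110],None,fx=6,fy=6,interpolation=cv2.INTER_CUBIC))
b=cv2.imread('pics/side0.png')[130:210,205:300]
cv2.imwrite('pics/d1.png',cv2.resize(b,None,fx=7,fy=7,interpolation=cv2.INTER_CUBIC))
c=cv2.imread('pics/scene0.png')[210:280,205:305]
d=cv2.imread('pics/side0.png')[205:275,190:290]
cv2.imwrite('pics/cup1.png',cv2.resize(cv2.hconcat([c,d]),None,fx=4,fy=4,interpolation=cv2.INTER_CUBIC))
E
```

```text
(no output)
```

View pics/s1.png

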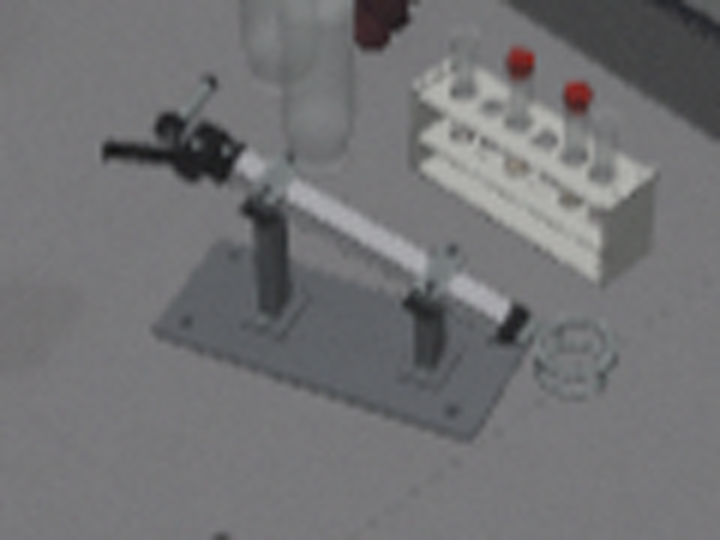

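View pics/d1.png

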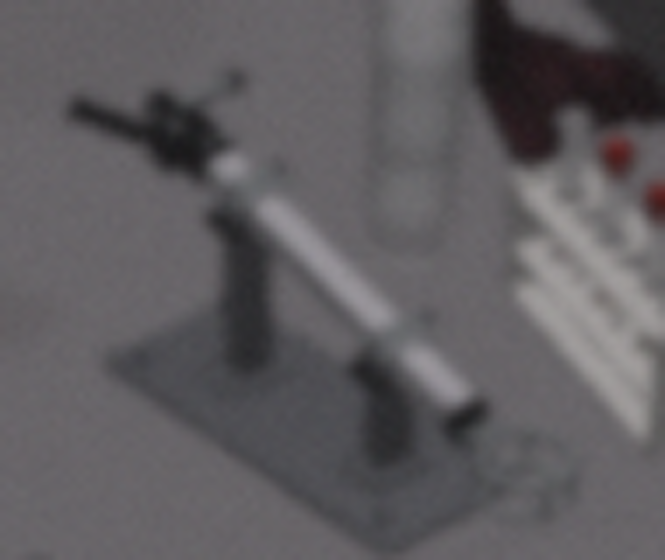

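View pics/cup1.png

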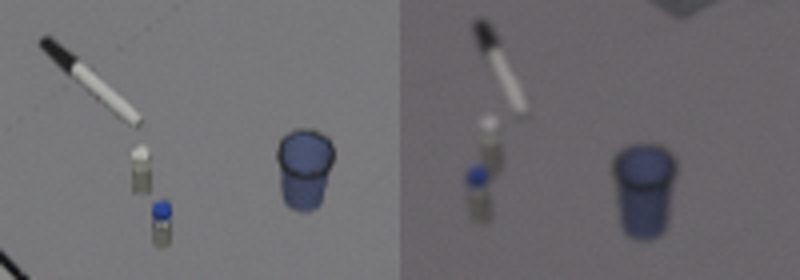

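```bash
cat > h.py <<'E'
import numpy as np, json
from plant import robot
import cv2
def cam(n,save=None):
    c=robot.read_camera(n)
    if save: cv2.imwrite('pics/%s.png'%save,c['pixels'])
    return c
def ray(c,u,v,fish=False):
    K=np.array(c['intrinsics']);T=np.array(c['T'])
    x=(u-K[0,2])/K[0,0];y=(v-K[1,2])/K[1,1]
    if fish:
        r=np.hypot(x,y);d=np.array([np.sin(r)*x/r,np.sin(r)*y/r,np.cos(r)])
    else: d=np.array([x,y,1.])
    return T[:3,3],T[:3,:3]@(d/np.linalg.norm(d))
def atz(c,u,v,z,fish=False):
    o,d=ray(c,u,v,fish);return o+d*(z-o[2])/d[2]
def tri(rs):
    A=sum(np.eye(3)-np.outer(d,d) for o,d in rs);b=sum((np.eye(3)-np.outer(d,d))@o for o,d in rs)
    return np.linalg.solve(A,b)
def proj(c,p,fish=False):
    K=np.array(c['intrinsics']);T=np.array(c['T']);q=T[:3,:3].T@(np.asarray(p)-T[:3,3])
    if fish:
        r=np.arctan2(np.hypot(q[0],q[1]),q[2]);n=np.hypot(q[0],q[1])
        return K[0,2]+K[0,0]*r*q[0]/n,K[1,2]+K[1,1]*r*q[1]/n
    return K[0,2]+K[0,0]*q[0]/q[2],K[1,2]+K[1,1]*q[1]/q[2]
E
python3 - <<'E'
from h import *
np.set_printoptions(precision=4,suppress=True)
S=robot.read_camera('scene');D=robot.read_camera('side')
s=lambda a,b:(180+a/6,130+b/6)
d=lambda a,b:(205+a/7,130+b/7)
print('ring',atz(S,*s(578,343),.074),atz(D,*d(530,462),.074))
print('cup rim',atz(S,281.5,248.75,.064),atz(D,251.2,247,.064))
print('plate',[atz(S,*s(*p),.014) for p in [(152,332),(470,440),(530,345),(222,242)]],[atz(D,*d(*p),.014) for p in [(105,362),(390,555)]])
print('lever tip',tri([ray(S,*s(106,150)),ray(D,*d(78,106))]))
print('bar end',tri([ray(S,*s(210,82)),ray(D,*d(237,76))]))
print('tail',tri([ray(S,*s(515,320)),ray(D,*d(467,412))]))
print('jars',atz(S,235,157,0),atz(S,226,142,0),'vials',atz(S,240,258,0),atz(S,246,271,0))
for u,v in [(215,221),(240,241)]: print('pen',atz(S,u,v,.008))
E
```

```text
ring [ 0.6217 -0.0981  0.074 ] [ 0.6189 -0.1012  0.074 ]
cup rim [ 0.431  -0.3097  0.064 ] [ 0.4317 -0.3102  0.064 ]
plate [array([0.461 , 0.1469, 0.014 ]), array([ 0.5502, -0.0727,  0.014 ]), array([ 0.6399, -0.0384,  0.014 ]), array([0.553 , 0.1819, 0.014 ])] [array([0.4629, 0.1426, 0.014 ]), array([ 0.5522, -0.0779,  0.014 ])]
lever tip [0.462  0.1771 0.161 ]
bar end [0.5572 0.1864 0.1572]
tail [ 0.5995 -0.0621  0.0839]
jars [0.6746 0.2041 0.    ] [0.7129 0.3085 0.    ] vials [ 0.3303 -0.2065  0.    ] [ 0.309  -0.2609  0.    ]
pen [ 0.3713 -0.0206  0.008 ]
pen [ 0.3769 -0.1556  0.008 ]
```

```bash
cat >> h.py <<'E'
from scipy.spatial.transform import Rotation as R
def plan(wps,yaw,n=None,vmax=.040,start=None):
    s=robot.read_state();p=np.array(s['tool_pos']);Rm=R.from_rotvec(s['orientation'])
    if start is not None: p=np.array(start)
    x=[np.cos(yaw),np.sin(yaw),0];z=[0,0,-1];Rt=R.from_matrix(np.array([x,np.cross(z,x),z]).T)
    rv=(Rm.inv()*Rt).as_rotvec()
    rows=[];pts=[p]
    for w in wps:
        k=max(1,int(np.ceil(np.linalg.norm(np.array(w)-pts[-1])/vmax)));a=pts[-1]
        pts+= [a+(np.array(w)-a)*(i+1)/k for i in range(k)]
    kr=max(1,int(np.ceil(np.linalg.norm(rv)/.12)))
    cur=Rm
    for i in range(max(len(pts)-1,kr)):
        d=pts[i+1]-pts[i] if i+1<len(pts) else np.zeros(3)
        sl=cur.inv().apply(d)/.4
        t=rv/kr/.5 if i<kr else np.zeros(3)
        cur=cur*R.from_rotvec(t*.5)
        print(i,np.round(sl,4).tolist(),np.round(t,3).tolist())
E
python3 - <<'E'
from h import *
plan([(.40,.38,.40),(.5,.10,.40)],.386)
E
```

```text
0 [-0.0369, 0.0816, 0.0012] [0.0, 0.0, 0.234]
1 [-0.0271, 0.0853, 0.0012] [0.0, 0.0, 0.234]
2 [-0.017, 0.0879, 0.0012] [0.0, 0.0, 0.234]
3 [-0.0066, 0.0893, 0.0012] [0.0, 0.0, 0.234]
4 [0.0038, 0.0894, 0.0012] [0.0, 0.0, 0.234]
5 [0.0142, 0.0884, 0.0012] [0.0, 0.0, 0.234]
6 [0.0244, 0.0861, 0.0012] [0.0, 0.0, 0.234]
7 [0.0343, 0.0827, 0.0012] [0.0, 0.0, 0.234]
8 [0.0437, 0.0781, 0.0012] [0.0, 0.0, 0.0]
9 [-0.004, 0.0928, -0.0] [0.0, 0.0, 0.0]
10 [-0.004, 0.0928, -0.0] [0.0, 0.0, 0.0]
11 [-0.004, 0.0928, -0.0] [0.0, 0.0, 0.0]
12 [-0.004, 0.0928, -0.0] [0.0, 0.0, 0.0]
13 [-0.004, 0.0928, -0.0] [0.0, 0.0, 0.0]
14 [-0.004, 0.0928, -0.0] [0.0, 0.0, 0.0]
15 [-0.004, 0.0928, -0.0] [0.0, 0.0, 0.0]
16 [-0.004, 0.0928, -0.0] [0.0, 0.0, 0.0]
```

>>> arm_command(motion=[{"slide": [-0.037, 0.082, 0], "turn": [0, 0, 0.234]}, {"slide": [-0.027, 0.085, 0], "turn": [0, 0, 0.234]}, {"slide": [-0.017, 0.088, 0], "turn": [0, 0, 0.234]}, {"slide": [-0.007, 0.089, 0], "turn": [0, 0, 0.234]}, {"slide": [0.004, 0.089, 0], "turn": [0, 0, 0.234]}], gripper=100)

```text
t: 0.67
tool_pos: [0.2888, 0.4684, 0.4047]
orientation: [2.934, 1.122, 0.0]
force: [-0.8, 0.2, 1.3]
opening: 0.0932
```

>>> arm_command(motion=[{"slide": [0.014, 0.088, 0], "turn": [0, 0, 0.234]}, {"slide": [0.024, 0.086, 0], "turn": [0, 0, 0.234]}, {"slide": [0.034, 0.083, 0], "turn": [0, 0, 0.234]}, {"slide": [0.044, 0.078, 0], "turn": [0, 0, 0]}, {"slide": [-0.004, 0.093, 0], "turn": [0, 0, 0]}])

```text
t: 1.08
tool_pos: [0.4141, 0.3441, 0.4045]
orientation: [-3.084, -0.599, -0.001]
force: [1.5, 0.7, -0.6]
opening: 0.093
```

>>> arm_command(motion=[{"slide": [-0.004, 0.093, 0], "turn": [0, 0, 0]}, {"slide": [-0.004, 0.093, 0], "turn": [0, 0, 0]}, {"slide": [0, 0, 0], "turn": [0, 0, 0]}, {"slide": [0, 0, 0], "turn": [0, 0, 0]}, {"slide": [0, 0, 0], "turn": [0, 0, 0]}])

```text
t: 1.5
tool_pos: [0.4369, 0.2749, 0.4048]
orientation: [-3.083, -0.599, -0.0]
force: [0.5, 0.0, -0.3]
opening: 0.0929
```

```bash
python3 - <<'E'
from h import *
s=robot.read_state();print(s['t'],s['tool_pos'],s['orientation'])
c=cam('wrist','w1')
E
```

```text
1.5 [0.43687052 0.27487552 0.40479391] [-3.08329523e+00 -5.99477607e-01 -7.14875873e-05]
```

View pics/w1.png

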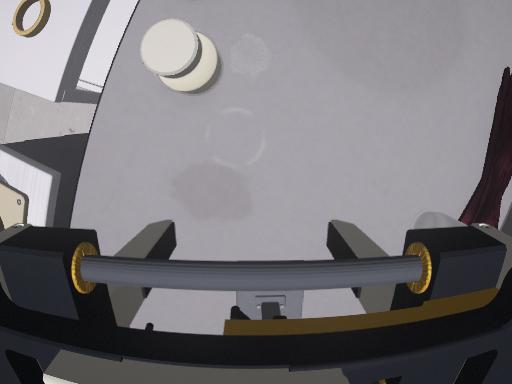

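The wrist camera looks towards the rest's +x side, so I'll move farther toward the low end to see the rest.

```bash
python3 - <<'E'
from h import *
plan([(.60,-.03,.40)],.386)
E
```

```text
0 [0.0102, 0.0957, 0.0013] [-0.001, -0.0, -0.001]
1 [0.0101, 0.0957, 0.0013] [0.0, 0.0, 0.0]
2 [0.0101, 0.0957, 0.0013] [0.0, 0.0, 0.0]
3 [0.0101, 0.0957, 0.0013] [0.0, 0.0, 0.0]
4 [0.0101, 0.0957, 0.0013] [0.0, 0.0, 0.0]
5 [0.0101, 0.0957, 0.0013] [0.0, 0.0, 0.0]
6 [0.0101, 0.0957, 0.0013] [0.0, 0.0, 0.0]
7 [0.0101, 0.0957, 0.0013] [0.0, 0.0, 0.0]
8 [0.0101, 0.0957, 0.0013] [0.0, 0.0, 0.0]
```

>>> arm_command(motion=[{"slide": [0.01, 0.096, 0], "turn": [0, 0, 0]}, {"slide": [0.01, 0.096, 0], "turn": [0, 0, 0]}, {"slide": [0.01, 0.096, 0], "turn": [0, 0, 0]}, {"slide": [0.01, 0.096, 0], "turn": [0, 0, 0]}, {"slide": [0.01, 0.096, 0], "turn": [0, 0, 0]}])

```text
t: 1.97
tool_pos: [0.5279, 0.1045, 0.4048]
orientation: [-3.082, -0.606, -0.001]
force: [0.9, 1.5, 1.0]
opening: 0.0933
```

>>> arm_command(motion=[{"slide": [0.01, 0.096, 0], "turn": [0, 0, 0]}, {"slide": [0.01, 0.096, 0], "turn": [0, 0, 0]}, {"slide": [0.01, 0.096, 0], "turn": [0, 0, 0]}, {"slide": [0.0, 0.0, 0], "turn": [0, 0, 0]}, {"slide": [0, 0, 0], "turn": [0, 0, 0]}])

```text
t: 2.38
tool_pos: [0.5827, 0.0018, 0.4041]
orientation: [-3.083, -0.599, 0.001]
force: [0.1, 1.0, 0.1]
opening: 0.0929
```

```bash
python3 - <<'E'
from h import *
c=cam('wrist','w2')
import pickle;pickle.dump(c,open('w2.pkl','wb'))
a=c['pixels'][100:260,170:370]
cv2.imwrite('pics/w2c.png',cv2.resize(a,None,fx=4,fy=4,interpolation=cv2.INTER_CUBIC))
E
```

```text
(no output)
```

View pics/w2.png

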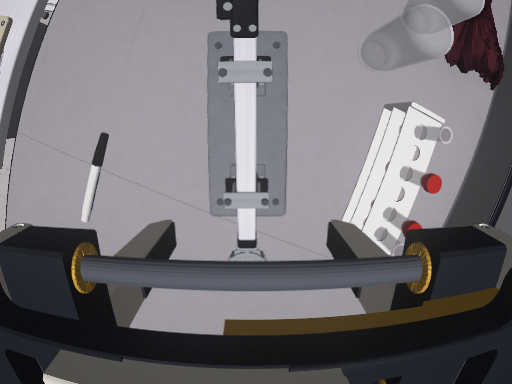

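View pics/w2c.png

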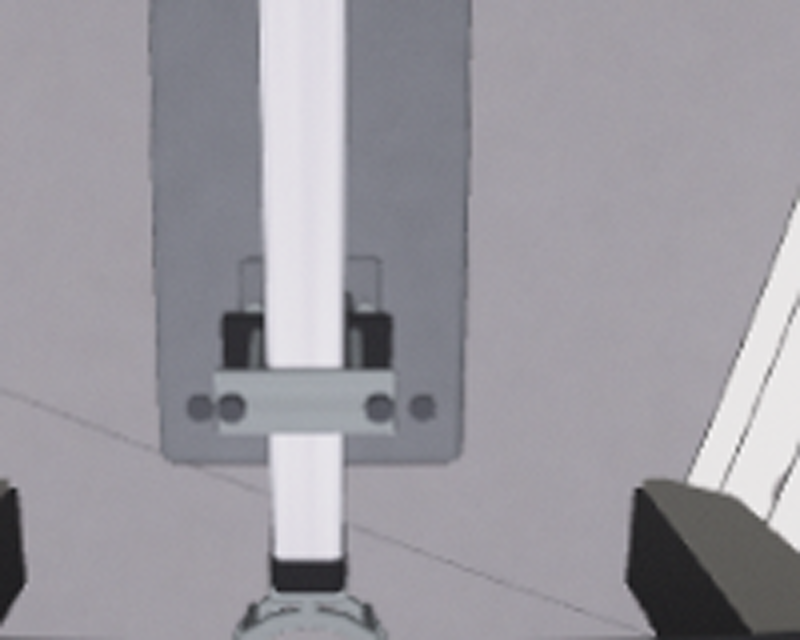

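The plate's corners are at (207,32), (287,33), (285,216) and (211,215). The pole's tail cap is at (247,243) and the ring is just below it.

```bash
python3 - <<'E'
from h import *
import pickle
np.set_printoptions(precision=4,suppress=True)
c=pickle.load(open('w2.pkl','rb'))
f=lambda u,v,z: atz(c,u,v,z,True)
P=[f(*p,.014) for p in [(207,32),(287.5,32),(286.5,216),(210.5,216)]]
print(P)
P=[q[:2] for q in P]
for a,b in [(0,1),(1,2),(3,2),(0,3)]: print(np.linalg.norm(P[b]-P[a]))
u=(P[0]-P[3])+(P[1]-P[2]);v=P[0]-P[1]+P[3]-P[2]
print('yaw x',np.arctan2(u[1],u[0]),'from y',np.arctan2(v[1],v[0])-np.pi/2,'centre',sum(P)/4)
# pole axis points: tail cap and collar
print(f(247.3,243,.09),f(244,40,.145))
E
```

```text
[array([0.4615, 0.1522, 0.014 ]), array([0.555 , 0.1894, 0.014 ]), array([ 0.6451, -0.0307,  0.014 ]), array([ 0.5525, -0.0683,  0.014 ])]
0.10060000630284165
0.23784780475948322
0.09993339372365657
0.23845400936063976
yaw x 1.9608812746559234 from y -4.330455489123018 centre [0.5535 0.0606]
[ 0.6005 -0.055   0.09  ] [0.5262 0.1245 0.145 ]
```

```bash
python3 - <<'E'
from h import *
import pickle
S=cam('scene','scene1');D=cam('side','side1');W=pickle.load(open('w2.pkl','rb'))
pickle.dump((S,D),open('sd.pkl','wb'))
th=np.linspace(0,2*np.pi,90)
def ov(c,circs,box,k,fish=False):
    x0,y0,x1,y1=box
    im=cv2.resize(c['pixels'][y0:y1,x0:x1],None,fx=k,fy=k,interpolation=cv2.INTER_CUBIC)
    for (x,y,z,r) in circs:
        pts=np.array([proj(c,(x+r*np.cos(t),y+r*np.sin(t),z),fish) for t in th])
        pts=((pts-[x0,y0]+.5)*k-.5).round().astype(int)
        cv2.polylines(im,[pts],True,(0,0,255),1)
    return im
ring=[(.6189,-.1001,.074,.0243),(.6189,-.1001,.054,.0231)]
cup=[(.4313,-.310,.064,.0245),(.4313,-.310,0,.018)]
A=ov(S,ring,(260,170,295,205),11);B=ov(D,ring,(262,180,297,215),11)
cv2.imwrite('pics/ring_ov.png',cv2.hconcat([A,B]))
A=ov(S,cup,(260,235,305,270),8);B=ov(D,cup,(230,235,275,270),8)
cv2.imwrite('pics/cup_ov.png',cv2.hconcat([A,B]))
cv2.imwrite('pics/ringw_ov.png',ov(W,ring,(200,210,300,260),8,True))
E
```

```text
(no output)
```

View pics/ring_ov.png

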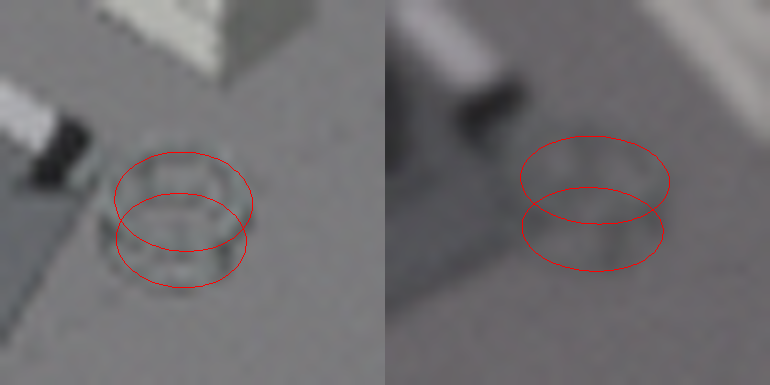

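View pics/cup_ov.png

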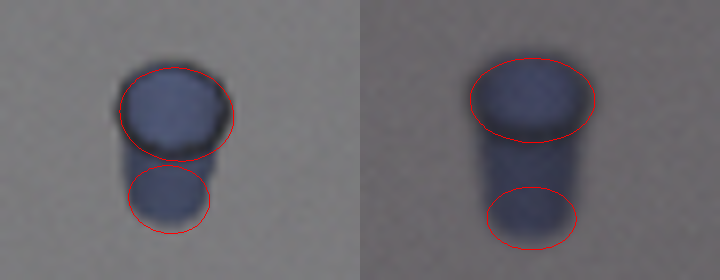

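View pics/ringw_ov.png

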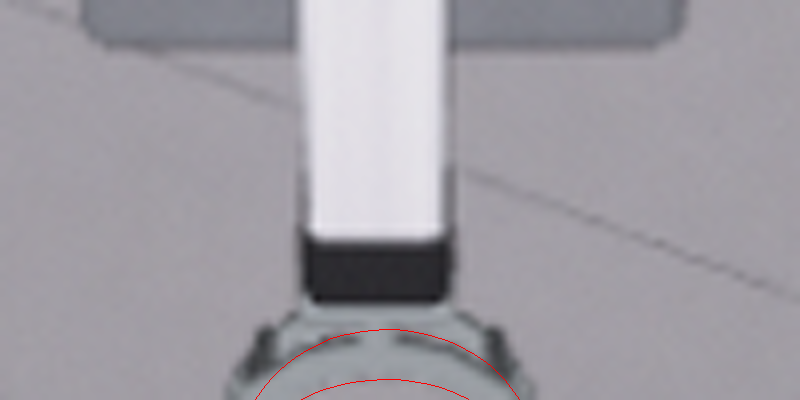

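```bash
python3 - <<'E'
from h import *
plan([(.50,-.18,.39),(.4305,-.3095,.29),(.4305,-.3095,.228)],.386)
E
```

```text
0 [-0.0605, 0.0581, 0.006] [-0.001, 0.0, 0.002]
1 [-0.0604, 0.0582, 0.0061] [0.0, 0.0, 0.0]
2 [-0.0604, 0.0582, 0.0061] [0.0, 0.0, 0.0]
3 [-0.0604, 0.0582, 0.0061] [0.0, 0.0, 0.0]
4 [-0.0604, 0.0582, 0.0061] [0.0, 0.0, 0.0]
5 [-0.0604, 0.0582, 0.0061] [0.0, 0.0, 0.0]
6 [-0.0566, 0.0469, 0.05] [0.0, 0.0, 0.0]
7 [-0.0566, 0.0469, 0.05] [0.0, 0.0, 0.0]
8 [-0.0566, 0.0469, 0.05] [0.0, 0.0, 0.0]
9 [-0.0566, 0.0469, 0.05] [0.0, 0.0, 0.0]
10 [-0.0566, 0.0469, 0.05] [0.0, 0.0, 0.0]
11 [0.0, 0.0, 0.0775] [0.0, 0.0, 0.0]
12 [0.0, 0.0, 0.0775] [0.0, 0.0, 0.0]
```

>>> arm_command(motion=[{"slide": [-0.06, 0.058, 0.006], "turn": [0, 0, 0]}, {"slide": [-0.06, 0.058, 0.006], "turn": [0, 0, 0]}, {"slide": [-0.06, 0.058, 0.006], "turn": [0, 0, 0]}, {"slide": [-0.06, 0.058, 0.006], "turn": [0, 0, 0]}, {"slide": [-0.06, 0.058, 0.006], "turn": [0, 0, 0]}])

```text
t: 2.95
tool_pos: [0.5136, -0.1496, 0.3929]
orientation: [3.082, 0.606, 0.001]
force: [-0.3, -0.6, -0.2]
opening: 0.0931
```

>>> arm_command(motion=[{"slide": [-0.06, 0.058, 0.006], "turn": [0, 0, 0]}, {"slide": [-0.057, 0.047, 0.045], "turn": [0, 0, 0]}, {"slide": [-0.057, 0.047, 0.045], "turn": [0, 0, 0]}, {"slide": [-0.057, 0.047, 0.045], "turn": [0, 0, 0]}, {"slide": [-0.057, 0.047, 0.045], "turn": [0, 0, 0]}])

```text
t: 3.37
tool_pos: [0.4443, -0.2843, 0.3181]
orientation: [3.082, 0.605, 0.002]
force: [-0.1, -0.3, 0.2]
opening: 0.093
```

```bash
python3 - <<'E'
from h import *
plan([(.4305,-.3095,.29),(.4305,-.3095,.228)],.386)
E
```

```text
0 [-0.0279, 0.0226, 0.0351] [0.002, -0.002, 0.004]
1 [-0.0278, 0.0227, 0.0351] [0.0, 0.0, 0.0]
2 [0.0, 0.0, 0.0775] [0.0, 0.0, 0.0]
3 [0.0, 0.0, 0.0775] [0.0, 0.0, 0.0]
```

>>> arm_command(motion=[{"slide": [-0.028, 0.023, 0.035], "turn": [0, 0, 0]}, {"slide": [-0.028, 0.023, 0.035], "turn": [0, 0, 0]}, {"slide": [0, 0, 0.05], "turn": [0, 0, 0]}, {"slide": [0, 0, 0], "turn": [0, 0, 0]}, {"slide": [0, 0, 0], "turn": [0, 0, 0]}])

```text
t: 3.78
tool_pos: [0.4307, -0.3088, 0.2696]
orientation: [-3.081, -0.603, 0.002]
force: [0.1, 0.2, 1.0]
opening: 0.0928
```

```bash
python3 - <<'E'
from h import *
plan([(.4305,-.3095,.228)],.386)
S=cam('scene');D=cam('side')
a=cv2.hconcat([S['pixels'][210:290,230:330],D['pixels'][195:275,200:300]])
cv2.imwrite('pics/pre.png',cv2.resize(a,None,fx=4,fy=4,interpolation=cv2.INTER_CUBIC))
E
```

```text
0 [-0.0005, 0.0009, 0.052] [-0.005, 0.002, 0.001]
1 [-0.0006, 0.0007, 0.052] [0.0, 0.0, 0.0]
```

View pics/pre.png

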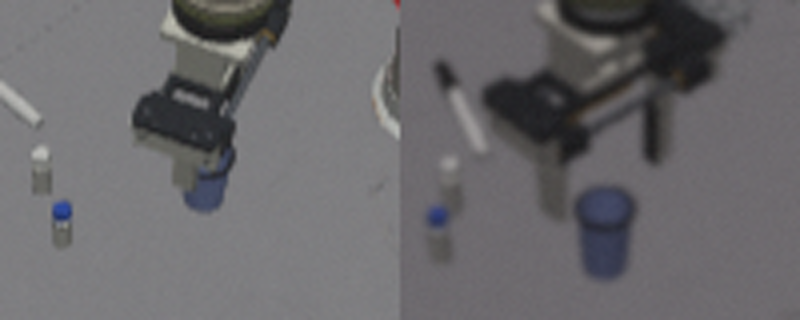

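The fingers straddle the cup (rim at about (605,210) in the right half), so I'll go down and grip.

>>> arm_command(motion=[{"slide": [0, 0.001, 0.052], "turn": [0, 0, 0]}, {"slide": [-0.001, 0.001, 0.052], "turn": [0, 0, 0]}, {"slide": [0, 0, 0], "turn": [0, 0, 0]}, {"slide": [0, 0, 0], "turn": [0, 0, 0]}, {"slide": [0, 0, 0], "turn": [0, 0, 0]}])

```text
t: 4.3
tool_pos: [0.4313, -0.3114, 0.2305]
orientation: [3.082, 0.602, 0.002]
force: [-0.5, -0.9, 1.5]
opening: 0.093
```

>>> arm_command(motion=[{"slide": [0, 0, 0], "turn": [0, 0, 0]}, {"slide": [0, 0, 0], "turn": [0, 0, 0]}, {"slide": [0, 0, 0], "turn": [0, 0, 0]}, {"slide": [0, 0, 0], "turn": [0, 0, 0]}, {"slide": [0, 0, 0], "turn": [0, 0, 0]}], gripper=40, grip_force=8)

```text
t: 4.72
tool_pos: [0.4306, -0.3114, 0.2291]
orientation: [3.083, 0.601, 0.0]
force: [0.3, 0.6, -0.4]
opening: 0.0644
```

```bash
python3 - <<'E'
from h import *
s=robot.read_state();print(s['tool_pos'],s['opening'],s['force'])
E
```

```text
[ 0.43059299 -0.31144136  0.22908275] 0.06442342750708309 [ 0.33242103  0.56311014 -0.4081254 ]
```

>>> arm_command(motion=[{"slide": [0, -0.002, 0], "turn": [0, 0, 0]}, {"slide": [0, 0, 0], "turn": [0, 0, 0]}, {"slide": [0, 0, 0], "turn": [0, 0, 0]}, {"slide": [0, 0, 0], "turn": [0, 0, 0]}, {"slide": [0, 0, 0], "turn": [0, 0, 0]}], gripper=20, grip_force=8)

```text
t: 5.13
tool_pos: [0.4302, -0.3106, 0.2287]
orientation: [-3.084, -0.601, 0.0]
force: [0.7, -0.3, -0.1]
opening: 0.0464
```

>>> arm_command(motion=[{"slide": [0, 0, 0], "turn": [0, 0, 0]}, {"slide": [0, 0, 0], "turn": [0, 0, 0]}, {"slide": [0, 0, -0.02], "turn": [0, 0, 0]}, {"slide": [0, 0, -0.06], "turn": [0, 0, 0]}, {"slide": [0, 0, -0.08], "turn": [0, 0, 0]}])

```text
t: 5.55
tool_pos: [0.4291, -0.3097, 0.291]
orientation: [-3.079, -0.6, 0.006]
force: [1.0, 0.8, 0.3]
opening: 0.0457
```

```bash
python3 - <<'E'
from h import *
s=robot.read_state();print(s['tool_pos'],s['opening'],s['force'])
S=cam('scene');D=cam('side')
a=cv2.hconcat([S['pixels'][210:290,230:330],D['pixels'][195:275,200:300]])
cv2.imwrite('pics/post.png',cv2.resize(a,None,fx=4,fy=4,interpolation=cv2.INTER_CUBIC))
E
```

```text
[ 0.42914964 -0.309685    0.29097319] 0.0457203627739061 [1.04346136 0.79502412 0.27162068]
```

View pics/post.png

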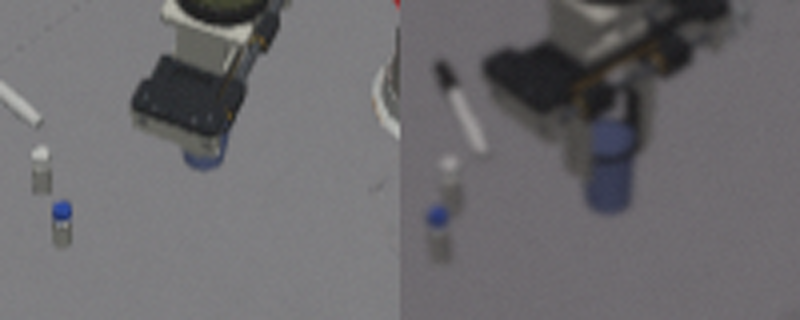

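```bash
python3 - <<'E'
from h import *
import pickle
W=pickle.load(open('w2.pkl','rb'));S,D=pickle.load(open('sd.pkl','rb'))
s=lambda a,b:(180+a/6,130+b/6)
d=lambda a,b:(205+a/7,130+b/7)
for w,a in [((411,230),(577,96)),((432,183),(520,60))]:
    r=[ray(W,*w,True),ray(S,*s(*a))];print(tri(r))
print(atz(W,385,250,.07,True), atz(S,*s(600,285),0))
plan([(.53,-.20,.35),(.6185,-.0995,.325)],.386)
E
```

```text
[0.74841673 0.03107635 0.12721057]
[0.74604482 0.08380365 0.12832783]
[ 0.76720309 -0.01191655  0.07      ] [ 0.72685753 -0.02146851  0.        ]
0 [0.0833, -0.0416, -0.0318] [0.016, -0.008, -0.002]
1 [0.0832, -0.0418, -0.0318] [0.0, 0.0, 0.0]
2 [0.0832, -0.0418, -0.0318] [0.0, 0.0, 0.0]
3 [0.0832, -0.0418, -0.0318] [0.0, 0.0, 0.0]
4 [0.0749, -0.0374, 0.0156] [0.0, 0.0, 0.0]
5 [0.0749, -0.0374, 0.0156] [0.0, 0.0, 0.0]
6 [0.0749, -0.0374, 0.0156] [0.0, 0.0, 0.0]
7 [0.0749, -0.0374, 0.0156] [0.0, 0.0, 0.0]
```

>>> arm_command(motion=[{"slide": [0.04, -0.02, -0.03], "turn": [0, 0, 0]}, {"slide": [0.083, -0.042, -0.032], "turn": [0, 0, 0]}, {"slide": [0.083, -0.042, -0.032], "turn": [0, 0, 0]}, {"slide": [0.083, -0.042, -0.032], "turn": [0, 0, 0]}, {"slide": [0.083, -0.042, 0], "turn": [0, 0, 0]}])

```text
t: 6.07
tool_pos: [0.5415, -0.1841, 0.3469]
orientation: [3.081, 0.599, 0.007]
force: [1.3, 0.0, 0.4]
opening: 0.0466
```

>>> arm_command(motion=[{"slide": [0.075, -0.037, 0], "turn": [0, 0, 0]}, {"slide": [0.075, -0.037, 0], "turn": [0, 0, 0]}, {"slide": [0.075, -0.037, 0.01], "turn": [0, 0, 0]}, {"slide": [0.04, -0.02, 0.01], "turn": [0, 0, 0]}, {"slide": [0, 0, 0], "turn": [0, 0, 0]}])

```text
t: 6.48
tool_pos: [0.62, -0.0933, 0.3342]
orientation: [-3.081, -0.606, 0.0]
force: [0.2, -1.3, -0.6]
opening: 0.0459
```

```bash
python3 - <<'E'
from h import *
plan([(.6185,-.0998,.305)],.386)
E
```

```text
0 [-0.0095, 0.0137, 0.0731] [-0.003, -0.0, 0.005]
```

>>> arm_command(motion=[{"slide": [-0.009, 0.014, 0.03], "turn": [0, 0, 0]}, {"slide": [0, 0, 0.025], "turn": [0, 0, 0]}, {"slide": [0, 0, 0], "turn": [0, 0, 0]}, {"slide": [0, 0, 0], "turn": [0, 0, 0]}, {"slide": [0, 0, 0], "turn": [0, 0, 0]}])

```text
t: 6.9
tool_pos: [0.6167, -0.1041, 0.313]
orientation: [-3.084, -0.599, 0.001]
force: [0.1, -0.6, 0.1]
opening: 0.0462
```

```bash
cat >> h.py <<'E'
th=np.linspace(0,2*np.pi,90)
def ov(c,circs,box,k,fish=False):
    x0,y0,x1,y1=box
    im=cv2.resize(c['pixels'][y0:y1,x0:x1],None,fx=k,fy=k,interpolation=cv2.INTER_CUBIC)
    for (x,y,z,r) in circs:
        pts=np.array([proj(c,(x+r*np.cos(t),y+r*np.sin(t),z),fish) for t in th])
        pts=((pts-[x0,y0]+.5)*k-.5).round().astype(int)
        cv2.polylines(im,[pts],True,(0,0,255),1)
    return im
E
python3 - <<'E'
from h import *
s=robot.read_state();p=s['tool_pos'];print(p,s['force'])
S=cam('scene');D=cam('side');W=cam('wrist','w3')
c=[(p[0],p[1],p[2]-.2287,.018)]
A=ov(S,c,(255,150,300,210),8);B=ov(D,c,(255,150,300,210),8)
cv2.imwrite('pics/hov.png',cv2.hconcat([A,B]))
E
```

```text
[ 0.61671937 -0.10414306  0.31302534] [ 0.10548923 -0.56945259  0.12758465]
```

View pics/hov.png

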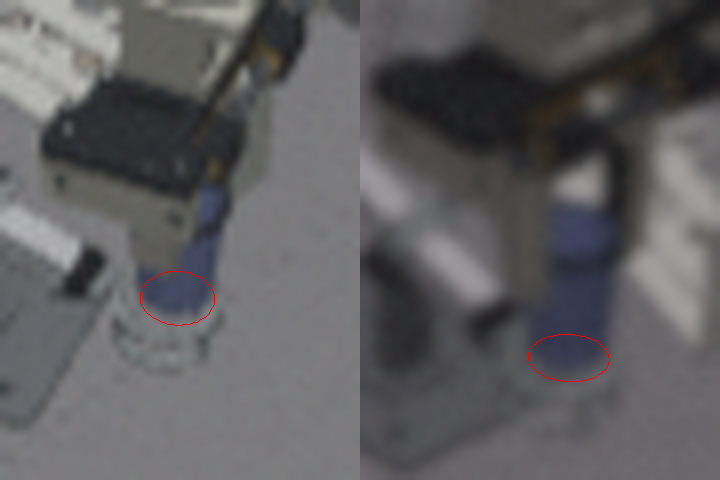

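View pics/w3.png

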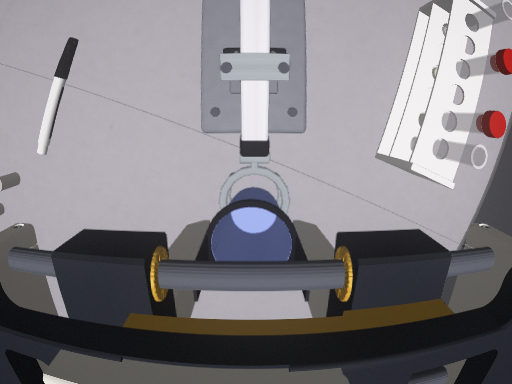

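```bash
python3 - <<'E'
from h import *
s=robot.read_state();p=s['tool_pos'];print(p)
W=cam('wrist')
ring=[(.6185,-.0998,.074,.0213),(.6185,-.0998,.074,.0273),(p[0],p[1],p[2]-.2287,.018)]
cv2.imwrite('pics/w4.png',cv2.hconcat([ov(W,[],(205,130,305,250),4,True),ov(W,ring,(205,130,305,250),4,True)]))
E
```

```text
[ 0.61724352 -0.10367913  0.31387551]
```

View pics/w4.png

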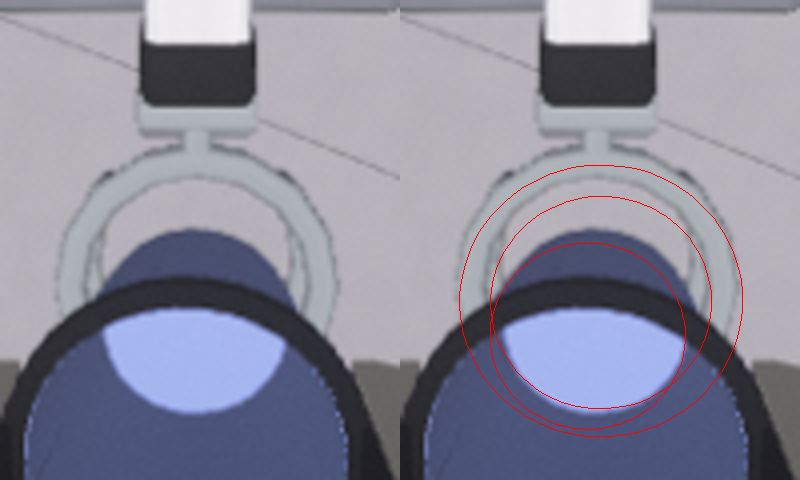

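Relative to the cup foot, the ring centre is about 4.4 mm further toward rest +x and 0.5 mm toward tool +x.

>>> arm_command(motion=[{"slide": [0.001, -0.011, 0], "turn": [0, 0, 0]}, {"slide": [0, 0, 0.01], "turn": [0, 0, 0]}, {"slide": [0, 0, 0], "turn": [0, 0, 0]}, {"slide": [0, 0, 0], "turn": [0, 0, 0]}, {"slide": [0, 0, 0], "turn": [0, 0, 0]}])

```text
t: 7.52
tool_pos: [0.6159, -0.0989, 0.309]
orientation: [-3.083, -0.601, 0.0]
force: [-0.1, -0.3, -0.2]
opening: 0.0463
```

```bash
python3 - <<'E'
from h import *
s=robot.read_state();p=s['tool_pos'];print(p,s['force'])
W=cam('wrist');S=cam('scene');D=cam('side')
cv2.imwrite('pics/w5.png',cv2.hconcat([ov(W,[],(205,130,305,250),4,True)]))
cv2.imwrite('pics/hov2.png',cv2.hconcat([ov(S,[],(255,160,300,210),8),ov(D,[],(255,160,300,210),8)]))
E
```

```text
[ 0.61590541 -0.09885227  0.30898124] [-0.10474711 -0.33414796 -0.16849944]
```

View pics/w5.png

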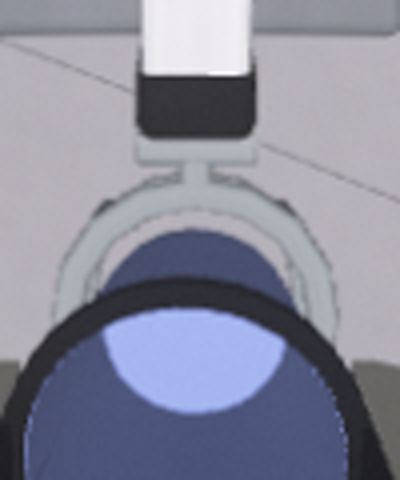

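View pics/hov2.png

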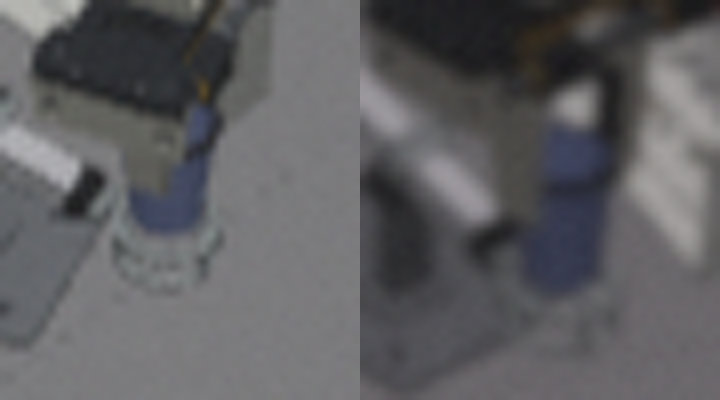

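>>> arm_command(motion=[{"slide": [0, 0.002, 0.02], "turn": [0, 0, 0]}, {"slide": [0, 0, 0.02], "turn": [0, 0, 0]}, {"slide": [0, 0, 0.015], "turn": [0, 0, 0]}, {"slide": [0, 0, 0], "turn": [0, 0, 0]}, {"slide": [0, 0, 0], "turn": [0, 0, 0]}])

```text
t: 8.08
tool_pos: [0.6159, -0.0996, 0.2859]
orientation: [-3.083, -0.601, 0.003]
force: [-0.2, -0.1, -0.8]
opening: 0.046
```

```bash
python3 - <<'E'
from h import *
s=robot.read_state();p=s['tool_pos'];print(p,s['force'],s['wrist_torque'])
W=cam('wrist');S=cam('scene');D=cam('side')
cv2.imwrite('pics/hov3.png',cv2.hconcat([ov(W,[],(205,130,305,250),4,True),ov(S,[],(250,150,300,210),8),ov(D,[],(255,150,300,210),8)]))
E
```

```text
[ 0.61587281 -0.09961878  0.28594583] [-0.19710474 -0.06750429 -0.83570339] [-0.09523893  0.07131281  0.01231934]
```

View pics/hov3.png

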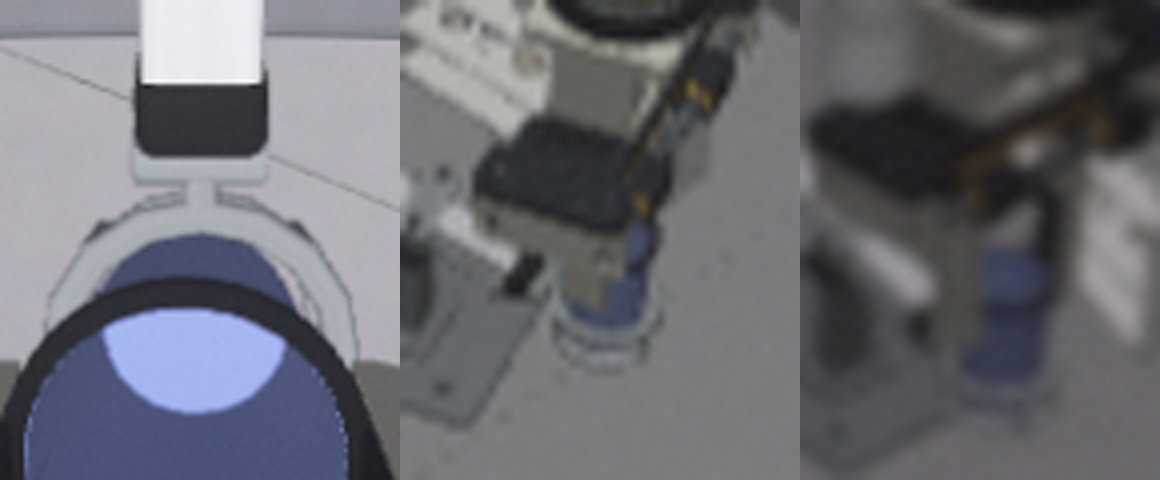

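The foot is inside the upper ring and close to its top and left sides. I'll shift 1 mm each way and keep going down.

>>> arm_command(motion=[{"slide": [0.0025, 0.003, 0.0], "turn": [0, 0, 0]}, {"slide": [0, 0, 0.015], "turn": [0, 0, 0]}, {"slide": [0, 0, 0.01], "turn": [0, 0, 0]}, {"slide": [0, 0, 0], "turn": [0, 0, 0]}, {"slide": [0, 0, 0], "turn": [0, 0, 0]}])

```text
t: 8.65
tool_pos: [0.6174, -0.1004, 0.2764]
orientation: [-3.083, -0.601, 0.002]
force: [0.3, -0.2, -0.3]
opening: 0.0462
```

```bash
python3 - <<'E'
from h import *
s=robot.read_state();p=s['tool_pos'];print(p,s['force'],s['wrist_torque'])
W=cam('wrist');S=cam('scene');D=cam('side')
cv2.imwrite('pics/hov4.png',cv2.hconcat([ov(W,[],(205,130,305,250),4,True),ov(S,[],(250,150,300,210),8),ov(D,[],(255,150,300,210),8)]))
E
```

```text
[ 0.61735489 -0.1003591   0.27636152] [ 0.26743637 -0.20783164 -0.28588418] [-0.05677624  0.04739293 -0.05061667]
```

View pics/hov4.png

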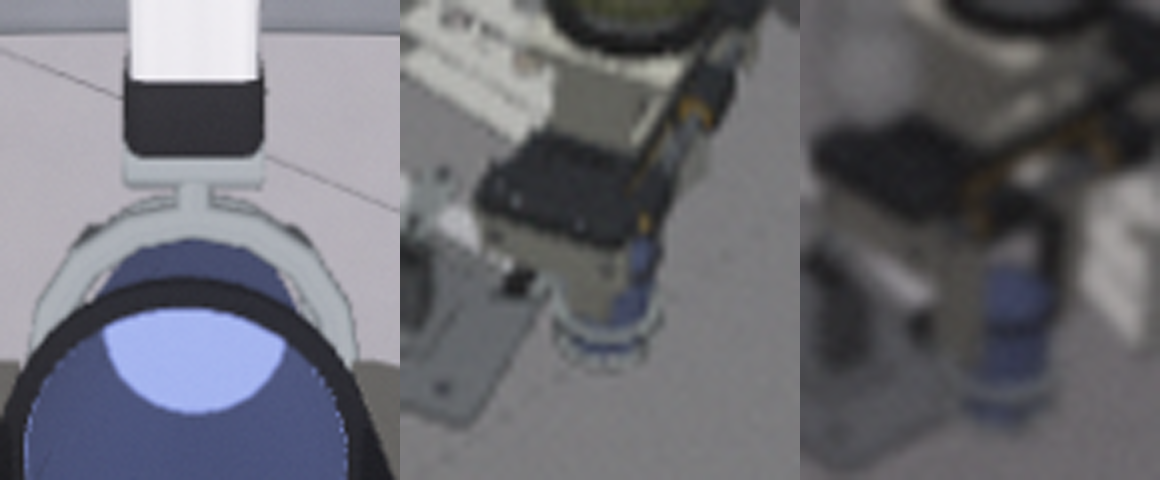

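>>> arm_command(motion=[{"slide": [0, 0, 0.01], "turn": [0, 0, 0]}, {"slide": [0, 0, 0.007], "turn": [0, 0, 0]}, {"slide": [0, 0, 0.002], "turn": [0, 0, 0]}, {"slide": [0, 0, 0], "turn": [0, 0, 0]}, {"slide": [0, 0, 0], "turn": [0, 0, 0]}])

```text
t: 9.22
tool_pos: [0.6176, -0.1004, 0.2693]
orientation: [-3.083, -0.601, 0.0]
force: [0.8, 0.4, -0.9]
opening: 0.0462
```

```bash
python3 - <<'E'
from h import *
s=robot.read_state();p=s['tool_pos'];print(p,s['force'],s['wrist_torque'])
W=cam('wrist');S=cam('scene');D=cam('side')
cv2.imwrite('pics/hov5.png',cv2.hconcat([ov(W,[],(205,130,305,250),4,True),ov(S,[],(250,150,300,210),8),ov(D,[],(255,150,300,210),8)]))
E
```

```text
[ 0.61759561 -0.10037944  0.26930163] [ 0.80316465  0.38031374 -0.86899615] [0.00964074 0.05353772 0.06284358]
```

View pics/hov5.png

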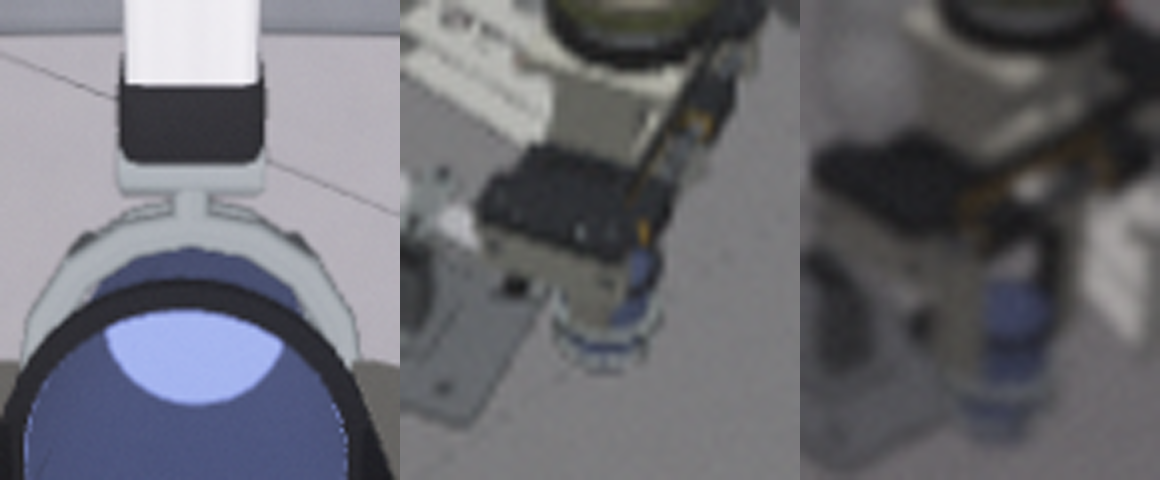

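>>> arm_command(motion=[{"slide": [0, 0, 0.004], "turn": [0, 0, 0]}, {"slide": [0, 0, 0.003], "turn": [0, 0, 0]}, {"slide": [0, 0, 0], "turn": [0, 0, 0]}, {"slide": [0, 0, 0], "turn": [0, 0, 0]}, {"slide": [0, 0, 0], "turn": [0, 0, 0]}])

```text
t: 9.78
tool_pos: [0.6177, -0.1004, 0.2671]
orientation: [3.084, 0.601, 0.0]
force: [-2.9, 1.9, 5.0]
opening: 0.046
```

>>> arm_command(motion=[{"slide": [-0.001, -0.002, 0], "turn": [0, 0, 0]}, {"slide": [0, 0, 0], "turn": [0, 0, 0]}, {"slide": [0, 0, 0], "turn": [0, 0, 0]}, {"slide": [0, 0, 0], "turn": [0, 0, 0]}, {"slide": [0, 0, 0], "turn": [0, 0, 0]}], gripper=100)

```text
t: 10.2
tool_pos: [0.6169, -0.0999, 0.2665]
orientation: [-3.084, -0.601, 0.0]
force: [-0.6, 0.5, -0.4]
opening: 0.0745
```

>>> arm_command(motion=[{"slide": [0, 0, 0], "turn": [0, 0, 0]}, {"slide": [0, 0, -0.03], "turn": [0, 0, 0]}, {"slide": [0, 0, -0.08], "turn": [0, 0, 0]}, {"slide": [0, 0, -0.09], "turn": [0, 0, 0]}, {"slide": [0, 0, -0.07], "turn": [0, 0, 0]}])

```text
t: 10.62
tool_pos: [0.617, -0.0999, 0.3781]
orientation: [3.083, 0.601, 0.002]
force: [0.7, -0.5, 1.0]
opening: 0.0931
```

```bash
python3 - <<'E'
from h import *
s=robot.read_state();p=s['tool_pos'];print(p,s['force'],s['opening'])
W=cam('wrist');S=cam('scene');D=cam('side')
c=[(.617,-.0995,.041,.018),(.617,-.0995,.105,.0245)]
cv2.imwrite('pics/hov6.png',cv2.hconcat([ov(W,[],(200,120,310,240),4,True),ov(S,c,(250,150,300,210),8)]))
cv2.imwrite('pics/hov7.png',cv2.hconcat([ov(D,c,(250,150,300,210),8),ov(D,[],(250,150,300,210),8)]))
E
```

```text
[ 0.61697109 -0.09985091  0.37806838] [ 0.69951937 -0.49807074  0.96991031] 0.09310183051282847
```

View pics/hov6.png

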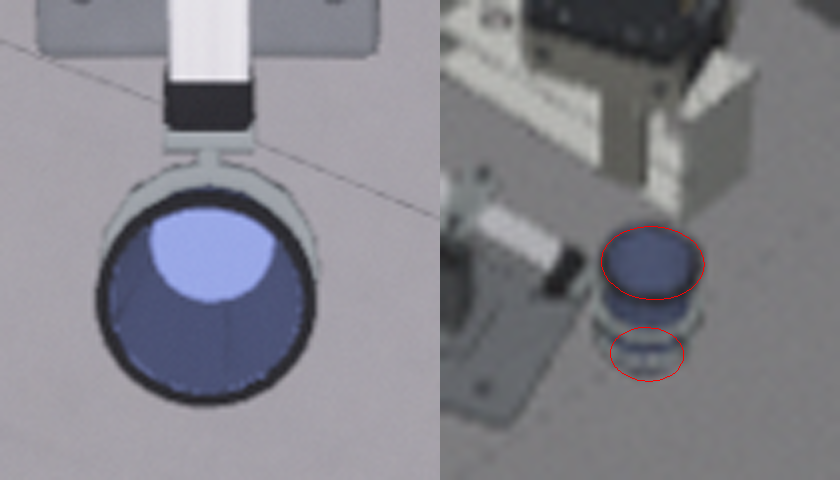

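View pics/hov7.png

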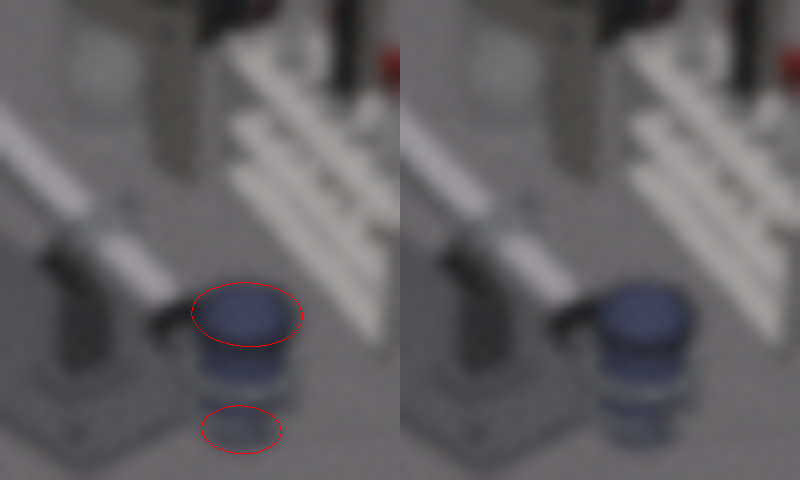

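The cup sits upright in the basket, and the overlays agree in both views. Next I'll look at the collar, leg and lever.

```bash
python3 - <<'E'
from h import *
plan([(.55,.066,.40)],.386)
E
```

```text
0 [-0.0002, -0.0897, -0.0105] [0.009, -0.013, -0.002]
1 [-0.0002, -0.0897, -0.01] [0.0, 0.0, 0.0]
2 [-0.0002, -0.0897, -0.01] [0.0, 0.0, 0.0]
3 [-0.0002, -0.0897, -0.01] [0.0, 0.0, 0.0]
4 [-0.0002, -0.0897, -0.01] [0.0, 0.0, 0.0]
```

>>> arm_command(motion=[{"slide": [0, -0.05, -0.02], "turn": [0, 0, 0]}, {"slide": [0, -0.09, -0.02], "turn": [0, 0, 0]}, {"slide": [0, -0.09, -0.01], "turn": [0, 0, 0]}, {"slide": [0, -0.09, 0], "turn": [0, 0, 0]}, {"slide": [0, -0.09, 0], "turn": [0, 0, 0]}])

```text
t: 11.18
tool_pos: [0.5543, 0.0533, 0.3942]
orientation: [-3.084, -0.6, 0.001]
force: [-0.1, 0.1, -0.2]
opening: 0.093
```

>>> arm_command(motion=[{"slide": [0, -0.03, 0], "turn": [0, 0, 0]}, {"slide": [0, 0, 0], "turn": [0, 0, 0]}, {"slide": [0, 0, 0], "turn": [0, 0, 0]}, {"slide": [0, 0, 0], "turn": [0, 0, 0]}, {"slide": [0, 0, 0], "turn": [0, 0, 0]}])

```text
t: 11.6
tool_pos: [0.5513, 0.062, 0.3944]
orientation: [3.084, 0.599, -0.001]
force: [0.2, -0.2, -0.6]
opening: 0.0929
```

```bash
python3 - <<'E'
from h import *
import pickle
s=robot.read_state();print(s['tool_pos'],s['orientation'],s['opening'])
c=cam('wrist','w8');pickle.dump(c,open('w8.pkl','wb'))
S=cam('scene');D=cam('side');pickle.dump((S,D),open('sd2.pkl','wb'))
cv2.imwrite('pics/w8c.png',ov(c,[],(170,60,340,180),4.7,True) if 0 else cv2.resize(c['pixels'][70:200,160:320],None,fx=5,fy=5-.4,interpolation=cv2.INTER_CUBIC))
E
```

```text
[0.55126861 0.06203182 0.39437172] [ 3.08370312e+00  5.98779300e-01 -9.07573369e-04] 0.09286461802910546
```

View pics/w8.png

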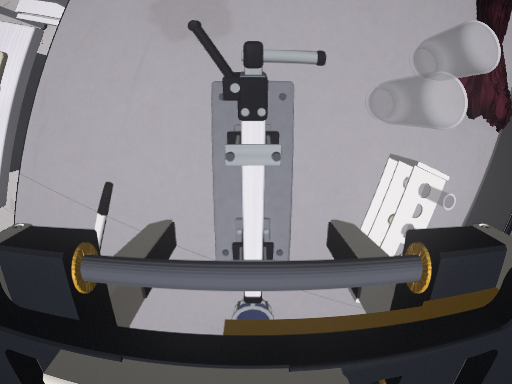

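```bash
python3 - <<'E'
from h import *
c=cv2.imread('pics/w8.png')
cv2.imwrite('pics/w8c.png',cv2.resize(c[10:130,180:340],None,fx=5,fy=5,interpolation=cv2.INTER_CUBIC))
E
```

```text
(no output)
```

View pics/w8c.png

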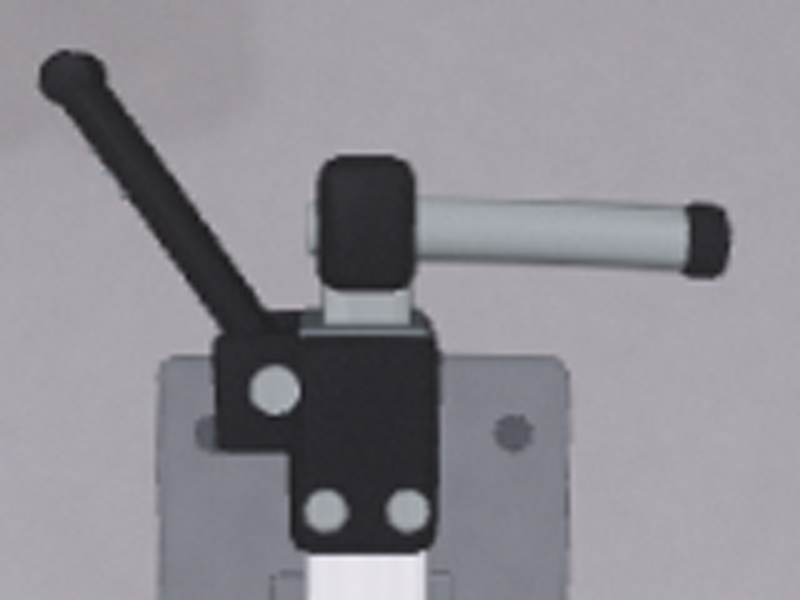

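```bash
python3 - <<'E'
from h import *
import pickle
np.set_printoptions(precision=4,suppress=True)
W=pickle.load(open('w8.pkl','rb'));S,D=pickle.load(open('sd2.pkl','rb'))
w=lambda a,b:(180+a/5,10+b/5)
f=lambda a,b,z: atz(W,*w(a,b),z,True)
bl=f(420,231,.1543);br=f(728,240,.1543);print('bar',bl,br,br-bl,np.linalg.norm(br-bl),np.arctan2(*(br-bl)[1::-1]))
print('axis pole', f(367,553,.125+.012),'collar mouth top',f(369,325,.15+.0128))
print('bead',f(70,78,.160), 'pivot',f(275,390,.16))
# project model
ex=np.array([np.cos(1.957),np.sin(1.957),0]);ey=np.array([-ex[1],ex[0],0]);sl=.951*ex+np.array([0,0,.309])
ring=np.array([.6175,-.0997,.074])
for nm,c in [('scene',S),('side',D)]:
    cv2.imwrite(f'pics/{nm}2c.png',cv2.resize(c['pixels'][130:190,180:270],None,fx=8,fy=8,interpolation=cv2.INTER_CUBIC))
E
```

```text
bar [0.5158 0.1734 0.1543] [0.5584 0.1913 0.1543] [0.0426 0.018  0.    ] 0.04622062790665179 0.3990493203251706
axis pole [0.5269 0.1256 0.137 ] collar mouth top [0.5148 0.1558 0.1628]
bead [0.4594 0.1765 0.16  ] pivot [0.5058 0.1424 0.16  ]
```

View pics/scene2c.png

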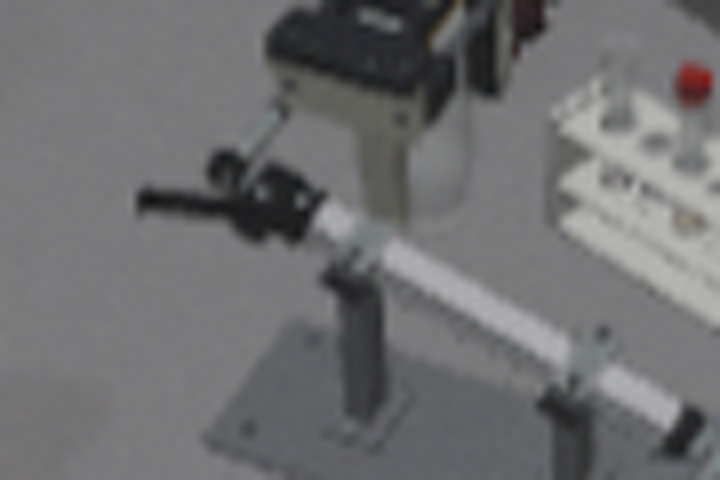

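View pics/side2c.png

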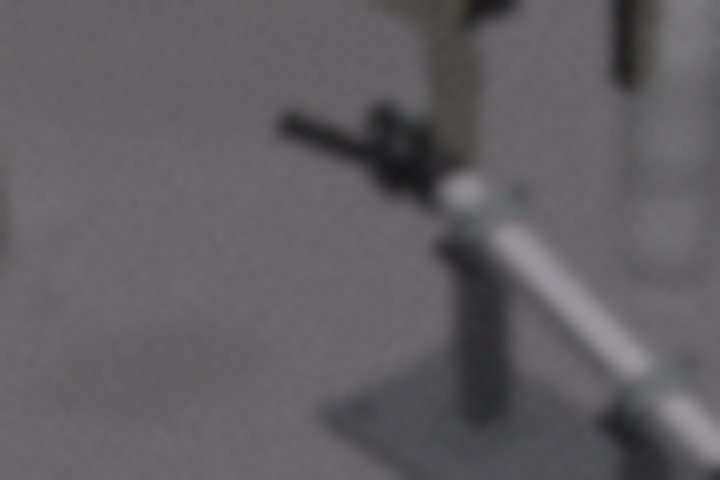

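```bash
python3 - <<'E'
from h import *
plan([(.4883,.142,.37)],.386)
E
```

```text
0 [-0.0237, -0.0813, 0.0204] [0.0, 0.001, -0.005]
1 [-0.0235, -0.0813, 0.0204] [0.0, 0.0, 0.0]
2 [-0.0235, -0.0813, 0.0204] [0.0, 0.0, 0.0]
```

>>> arm_command(motion=[{"slide": [-0.024, -0.05, 0], "turn": [0, 0, 0]}, {"slide": [-0.024, -0.09, 0.01], "turn": [0, 0, 0]}, {"slide": [-0.022, -0.08, 0.03], "turn": [0, 0, 0]}, {"slide": [0, -0.023, 0.02], "turn": [0, 0, 0]}, {"slide": [0, 0, 0], "turn": [0, 0, 0]}])

```text
t: 12.17
tool_pos: [0.4872, 0.144, 0.3688]
orientation: [-3.083, -0.604, 0.004]
force: [-0.9, 0.6, 0.2]
opening: 0.0932
```

```bash
python3 - <<'E'
from h import *
import pickle
c=cam('wrist','w9');pickle.dump(c,open('w9.pkl','wb'))
S=cam('scene');D=cam('side')
s=robot.read_state();print(s['tool_pos'],s['force'])
a=cv2.hconcat([S['pixels'][110:190,170:270],D['pixels'][100:180,190:290]])
cv2.imwrite('pics/a9.png',cv2.resize(a,None,fx=4,fy=4,interpolation=cv2.INTER_CUBIC))
E
```

```text
[0.4891471  0.14204214 0.37116965] [1.51503242 0.23737018 0.40611994]
```

View pics/w9.png

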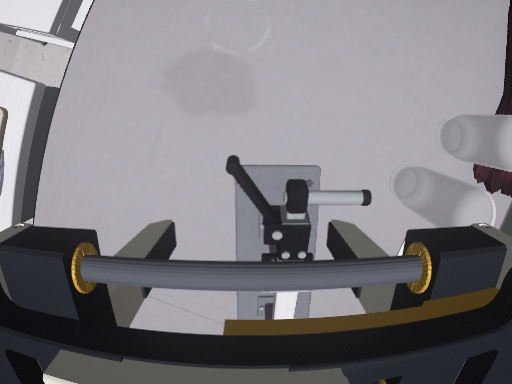

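View pics/a9.png

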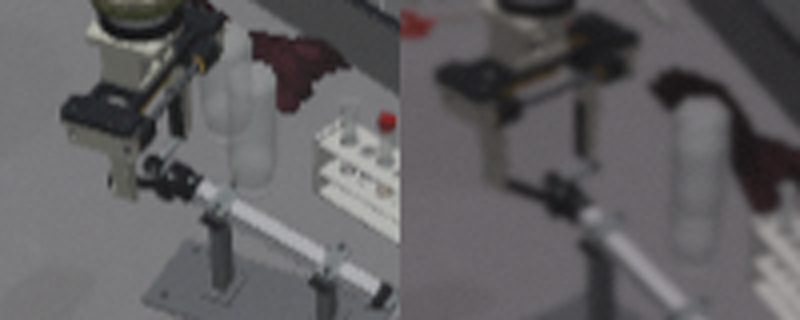

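```bash
python3 - <<'E'
from h import *
import pickle
np.set_printoptions(precision=4,suppress=True)
W=pickle.load(open('w9.pkl','rb'))
s=robot.read_state();p=np.array(s['tool_pos']);Rm=R.from_rotvec(s['orientation']).as_matrix()
for y in(-.0075,0,.0075):
  for x in (.0465,.064,-.0465): print(x,y,proj(W,p+Rm@[x,y,.186],True))
cv2.imwrite('pics/w9c.png',cv2.resize(W['pixels'][150:280,220:380],None,fx=5,fy=4.6,interpolation=cv2.INTER_CUBIC))
cv2.imwrite('pics/w9f.png',cv2.resize(W['pixels'][200:300,310:380],None,fx=6,fy=6,interpolation=cv2.INTER_CUBIC))
E
```

```text
0.0465 -0.0075 (np.float64(332.0202953478427), np.float64(229.41025324229952))
0.064 -0.0075 (np.float64(358.95309872070607), np.float64(228.81499396415526))
-0.0465 -0.0075 (np.float64(177.16906485532328), np.float64(228.98068744314946))
0.0465 0 (np.float64(330.9252723844337), np.float64(240.90559212425606))
0.064 0 (np.float64(357.56308218501215), np.float64(240.1078554523356))
-0.0465 0 (np.float64(178.10985008625033), np.float64(240.51334737058897))
0.0465 0.0075 (np.float64(329.7837888353762), np.float64(252.04854572467553))
0.064 0.0075 (np.float64(356.11169998652804), np.float64(251.06829886687171))
-0.0465 0.0075 (np.float64(179.09482643012575), np.float64(251.69062165392452))
```

View pics/w9c.png

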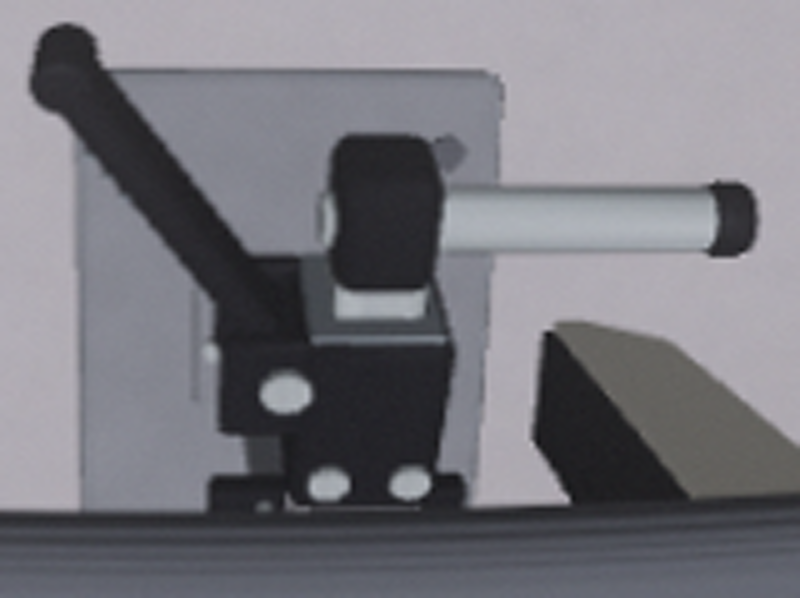

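View pics/w9f.png

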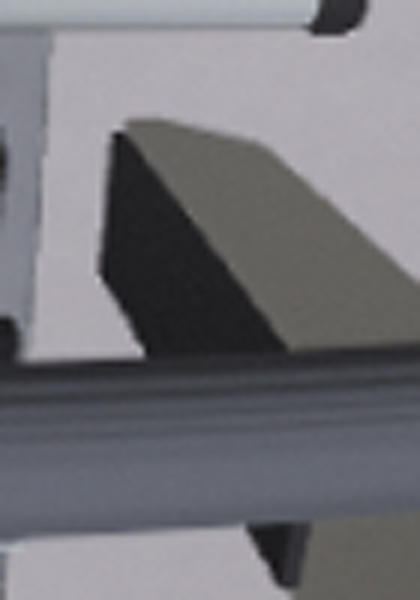

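```bash
python3 - <<'E'
from h import *
import pickle
np.set_printoptions(precision=4,suppress=True)
c=cam('wrist');pickle.dump(c,open('w10.pkl','wb'))
s=robot.read_state();p=np.array(s['tool_pos']);Rm=R.from_rotvec(s['orientation']).as_matrix();print(p,s['force'])
for y in(-.0075,.0075): print(proj(c,p+Rm@[.0465,y,.186],True))
cv2.imwrite('pics/w10c.png',cv2.resize(c['pixels'][150:280,220:380],None,fx=5,fy=4.6,interpolation=cv2.INTER_CUBIC))
E
```

```text
[0.4893 0.1419 0.3714] [ 0.8439  0.0573 -0.1248]
(np.float64(329.0416861213971), np.float64(223.98404158703073))
(np.float64(326.9953368164555), np.float64(246.6680747964469))
```

View pics/w10c.png

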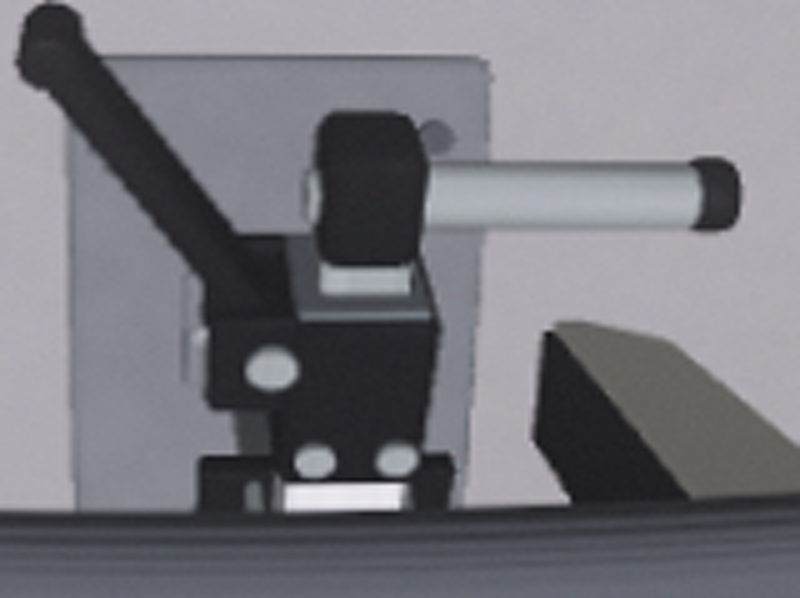

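```bash
python3 - <<'E'
from h import *
import pickle
np.set_printoptions(precision=4,suppress=True)
c=pickle.load(open('w10.pkl','rb'))
s=robot.read_state();p=np.array(s['tool_pos']);Rm=R.from_rotvec(s['orientation']).as_matrix()
w=lambda a,b:(220+a/5,150+b/4.6)
for nm,a,b,z in [('barL',440,193,.1543),('barR',739,195,.1543),('barBot',560,225,.1543),('collar right mouth',438,318,.15),('collar left mouth',205+78,0,.15),('bead',48,48,.162),('mouth top mid',366,312,.1628),('pivotscrew',272,370,.160),('tipF',545,331,.1854),('tipR',535,440,.1854)]:
    q=atz(c,*w(a,b),z,True);print(nm,q,'tool',(Rm.T@(q-p)))
E
```

```text
barL [0.5178 0.1748 0.1543] tool [ 0.0385 -0.02    0.2171]
barR [0.5592 0.1913 0.1543] tool [ 0.0831 -0.0198  0.2171]
barBot [0.536  0.1767 0.1543] tool [ 0.0561 -0.015   0.2171]
collar right mouth [0.5272 0.1557 0.15  ] tool [0.0401 0.0012 0.2214]
collar left mouth [0.4869 0.1927 0.15  ] tool [ 0.0166 -0.0482  0.2213]
bead [0.4602 0.1758 0.162 ] tool [-0.0145 -0.0426  0.2093]
mouth top mid [0.5136 0.156  0.1628] tool [ 0.0276 -0.0042  0.2086]
pivotscrew [0.506  0.1421 0.16  ] tool [0.0154 0.0059 0.2114]
tipF [0.5292 0.1673 0.1854] tool [ 0.0464 -0.0088  0.186 ]
tipR [0.5351 0.1529 0.1854] tool [0.0464 0.0068 0.186 ]
```

>>> arm_command(motion=[{"slide": [0, 0, 0.03], "turn": [0, 0, 0]}, {"slide": [0, 0, 0.05], "turn": [0, 0, 0]}, {"slide": [0, 0, 0.045], "turn": [0, 0, 0]}, {"slide": [0, 0, 0], "turn": [0, 0, 0]}, {"slide": [0, 0, 0], "turn": [0, 0, 0]}], gripper=100)

```text
t: 12.78
tool_pos: [0.4883, 0.1421, 0.3195]
orientation: [3.084, 0.599, -0.004]
force: [0.2, 0.2, -0.0]
opening: 0.0932
```

```bash
python3 - <<'E'
from h import *
c=cam('wrist')
s=robot.read_state();print(s['tool_pos'],s['orientation'],s['force'],s['wrist_torque'])
cv2.imwrite('pics/w11c.png',cv2.resize(c['pixels'][130:280,200:380],None,fx=4.4,fy=4,interpolation=cv2.INTER_CUBIC))
E
```

```text
[0.48870348 0.14233934 0.32080144] [ 3.08374868e+00  5.99717235e-01 -8.79431199e-04] [-0.06518022  0.13152006 -0.01389776] [-0.08896377  0.03700423  0.0213548 ]
```

View pics/w11c.png

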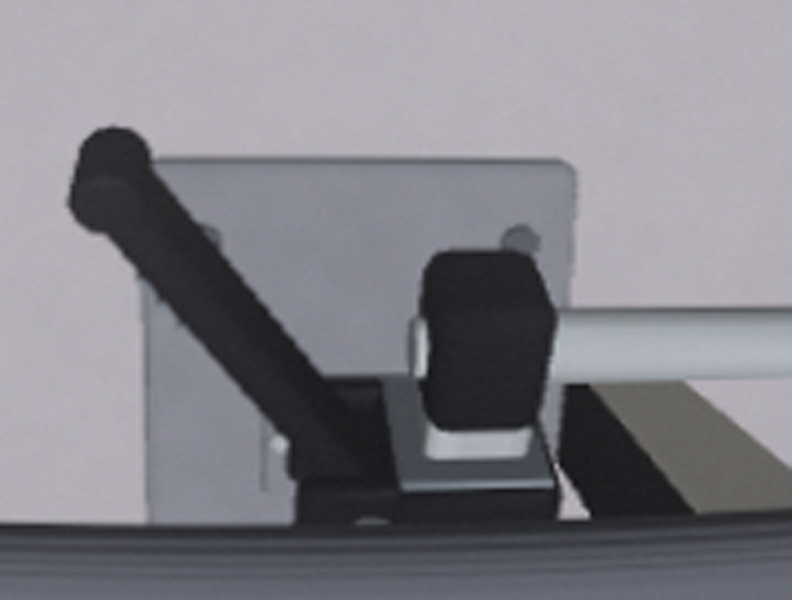

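>>> arm_command(motion=[{"slide": [0, -0.012, -0.0035], "turn": [0, 0, 0]}, {"slide": [0, -0.015, -0.005], "turn": [0, 0, 0]}, {"slide": [0, -0.015, -0.005], "turn": [0, 0, 0]}, {"slide": [0, -0.015, -0.005], "turn": [0, 0, 0]}, {"slide": [0, -0.012, -0.004], "turn": [0, 0, 0]}])

```text
t: 13.25
tool_pos: [0.4781, 0.1692, 0.331]
orientation: [3.083, 0.602, 0.003]
force: [1.1, -2.6, 2.9]
opening: 0.0929
```

```bash
python3 - <<'E'
from h import *
c=cam('wrist')
s=robot.read_state();print(s['tool_pos'],s['orientation'],s['force'],s['wrist_torque'])
cv2.imwrite('pics/w12c.png',cv2.resize(c['pixels'][130:280,200:380],None,fx=4.4,fy=4,interpolation=cv2.INTER_CUBIC))
E
```

```text
[0.4778583  0.16984213 0.33114586] [-3.08274528 -0.60226349 -0.0031043 ] [-0.00876227 -0.64091499  1.61172241] [-0.21658657 -0.06506542 -0.06315158]
```

View pics/w12c.png

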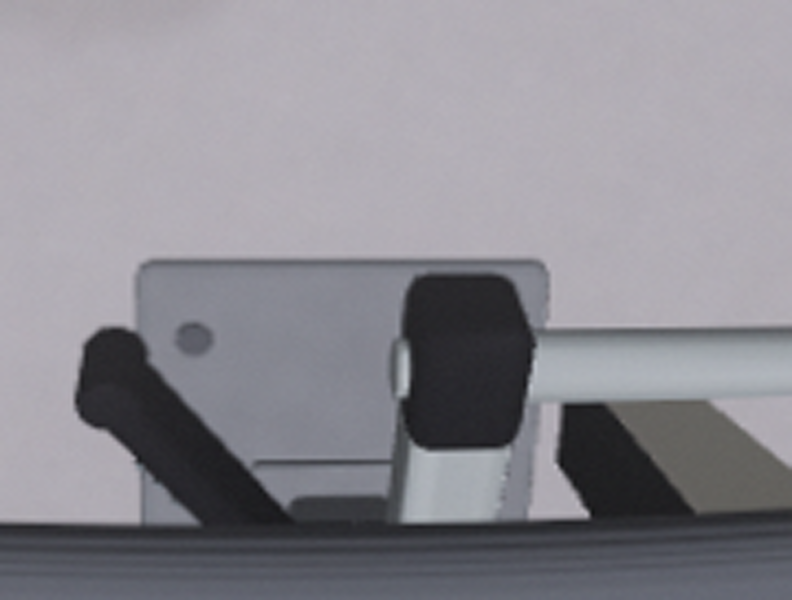

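```bash
cat >> h.py <<'E'
ex=np.array([np.cos(1.957),np.sin(1.957),0]);sl=.951*ex+np.array([0,0,.309])
def draw(c,v,u0=330.,d0=0.03,ref=None):
    # solve d so bar-level point along ray lies in plane: find d with point(z=.1543+.309d).ex = ref+.951d
    from scipy.optimize import brentq
    g=lambda d: atz(c,u0,v,.1543+.309*d,True)@ex-ref-.951*d
    return brentq(g,-.02,.08)
E
python3 - <<'E'
from h import *
import pickle
np.set_printoptions(precision=4,suppress=True)
c10=pickle.load(open('w10.pkl','rb'))
c=cam('wrist','w13');pickle.dump(c,open('w13.pkl','wb'))
s=robot.read_state();print(s['tool_pos'],s['force'])
cv2.imwrite('pics/w13c.png',cv2.resize(c['pixels'][190:250,300:400],None,fx=8,fy=8,interpolation=cv2.INTER_CUBIC))
cv2.imwrite('pics/w10d.png',cv2.resize(c10['pixels'][165:225,300:400],None,fx=8,fy=8,interpolation=cv2.INTER_CUBIC))
E
```

```text
[0.478  0.1694 0.3308] [ 1.3476 -1.1009  0.8343]
```

View pics/w13c.png

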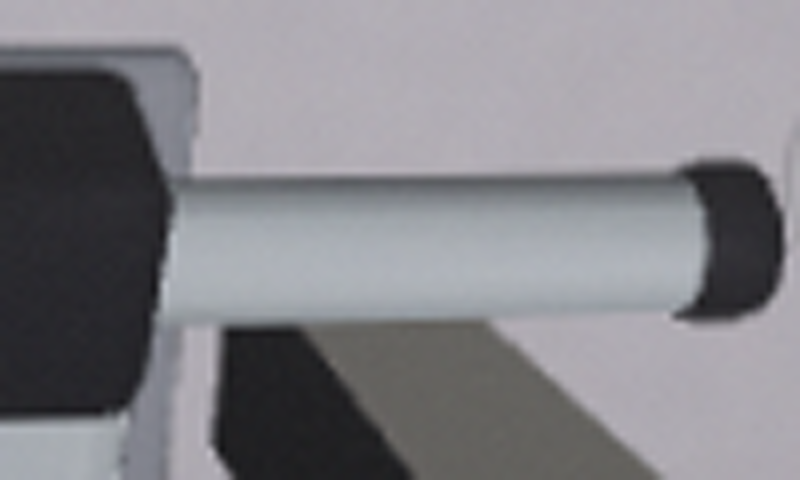

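View pics/w10d.png

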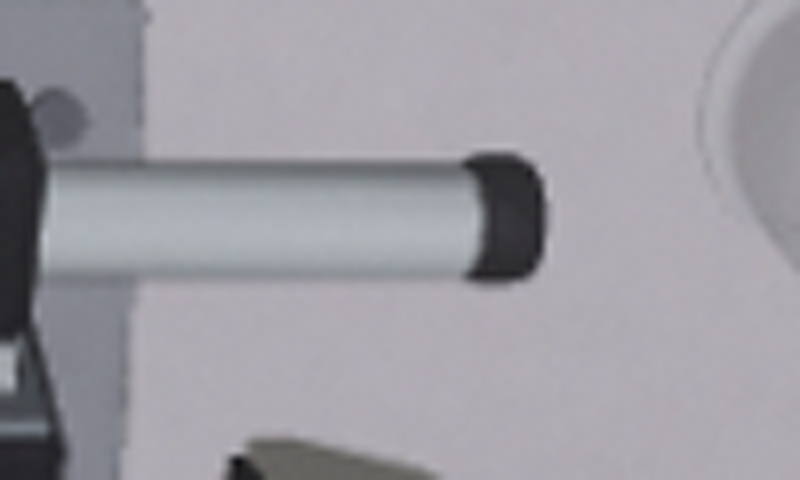

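```bash
python3 - <<'E'
from h import *
import pickle
c10=pickle.load(open('w10.pkl','rb'));c13=pickle.load(open('w13.pkl','rb'))
ref=atz(c10,330,192.3-.06,.1543,True)@ex;print('ref',ref)
print(draw(c13,221.2,337.5,ref=ref))
p=np.array(robot.read_state()['tool_pos'])
q=atz(c13,337.5,221.2,.1543+.0087,True);print('bar-tcp along',(q-p)@ex)
# bar radius check
for c,a,b,z in [(c10,162/8+165,275/8+165,.1543),(c13,182/8+190,318/8+190,.163)]:
    o,d1=ray(c,335,a,True);_,d2=ray(c,335,b,True);ang=np.arccos(d1@d2);m=atz(c,335,(a+b)/2,z,True);print(2*np.linalg.norm(m-o)*np.sin(ang/2))
E
```

```text
ref -0.03336058097477077
0.0268946725968645
bar-tcp along 0.0154297259901324
0.00987764461608974
0.009216059438275005
```

>>> arm_command(motion=[{"slide": [0, -0.008, -0.0026], "turn": [0, 0, 0]}, {"slide": [0, -0.008, -0.0026], "turn": [0, 0, 0]}, {"slide": [0, -0.0035, -0.0011], "turn": [0, 0, 0]}, {"slide": [0, 0, 0], "turn": [0, 0, 0]}, {"slide": [0, 0, 0], "turn": [0, 0, 0]}])

```text
t: 13.77
tool_pos: [0.475, 0.1757, 0.3321]
orientation: [-3.083, -0.601, 0.001]
force: [1.5, -1.1, 0.2]
opening: 0.093
```

```bash
python3 - <<'E'
from h import *
import pickle
c=cam('wrist','w14');pickle.dump(c,open('w14.pkl','wb'))
s=robot.read_state();p=s['tool_pos'];print(p,s['orientation'],s['force']); print('d by tcp',(p@ex+.014+.0346)/.951)
cv2.imwrite('pics/w14c.png',cv2.resize(c['pixels'][190:250,300:400],None,fx=8,fy=8,interpolation=cv2.INTER_CUBIC))
S=cam('scene');D=cam('side');pickle.dump((S,D),open('sd3.pkl','wb'))
a=cv2.hconcat([S['pixels'][125:185,180:240],D['pixels'][125:185,200:260]])
cv2.imwrite('pics/a14.png',cv2.resize(a,None,fx=6.6,fy=6.6,interpolation=cv2.INTER_CUBIC))
E
```

```text
[0.47498798 0.17565241 0.33202057] [-3.08346230e+00 -6.01135315e-01  8.18933582e-04] [ 1.69064021 -0.75830704  0.89631134]
d by tcp 0.03406838261772976
```

View pics/w14c.png

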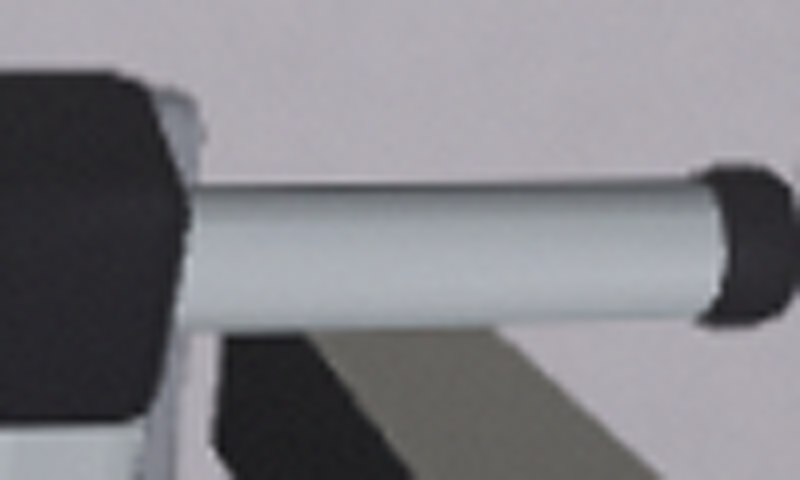

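View pics/a14.png

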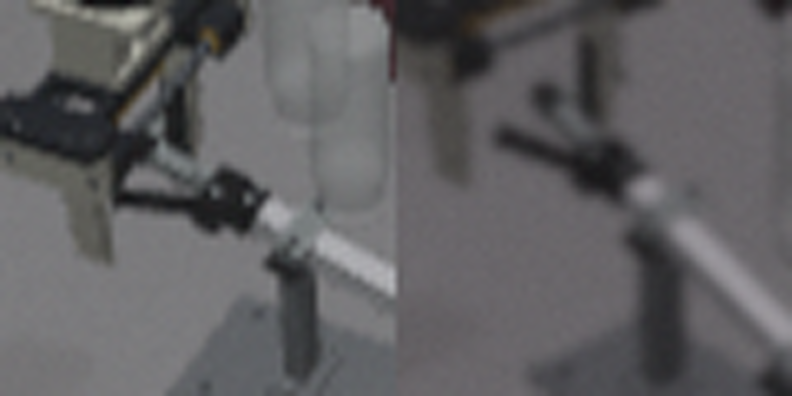

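```bash
python3 - <<'E'
from h import *
import pickle
c10=pickle.load(open('w10.pkl','rb'));c=pickle.load(open('w14.pkl','rb'));S,D=pickle.load(open('sd3.pkl','rb'))
ref=-.0334
for v in (221.7,222,222.3): print(draw(c,v,337.5,ref=ref))
# model points proj: bar0 bias-corrected
bar0=np.array([.5592,.1913,.1543])-.0012*ex-.053*np.array([.926,.377,0]);mouth=bar0-.014*sl
print('mouth',mouth)
for d in (.033,.035,.037): print(d,'scene',proj(S,bar0+d*sl),'side',proj(D,bar0+d*sl))
print('mouth',proj(S,mouth),proj(D,mouth))
A=cv2.resize(S['pixels'][140:165,195:225],None,fx=13,fy=13,interpolation=cv2.INTER_CUBIC)
B=cv2.resize(D['pixels'][132:157,215:245],None,fx=13,fy=13,interpolation=cv2.INTER_CUBIC)
cv2.imwrite('pics/a15.png',cv2.hconcat([A,B]))
E
```

```text
0.03397658445104561
0.03377299836283647
0.033569090837030816
mouth [0.51558905 0.15787402 0.149974  ]
0.033 scene (np.float64(201.5108075306665), np.float64(147.06234266887066)) side (np.float64(223.39173736192762), np.float64(140.31054141298927))
0.035 scene (np.float64(201.07459330223097), np.float64(146.8110161830811)) side (np.float64(223.07884507753246), np.float64(139.99085459581397))
0.037 scene (np.float64(200.63842661367843), np.float64(146.55971708757582)) side (np.float64(222.7662255928755), np.float64(139.67144650229014))
mouth (np.float64(211.7755464856838), np.float64(152.9764110346924)) (np.float64(230.82412106909183), np.float64(147.90432115722882))
```

View pics/a15.png

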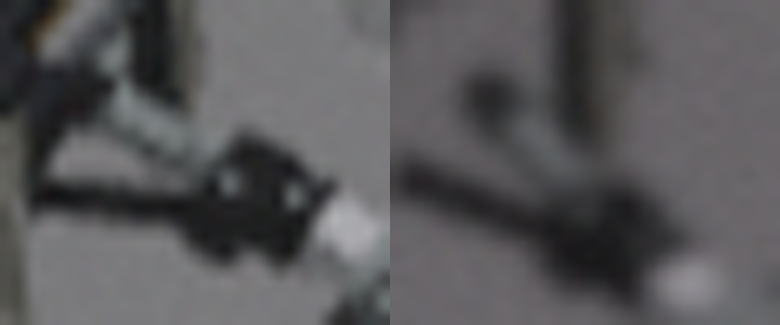

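```bash
python3 - <<'E'
from h import *
import pickle
c=pickle.load(open('w14.pkl','rb'))
bar0=np.array([.5592,.1913,.1543])-.0012*ex-.053*np.array([.926,.377,0]);mouth=bar0-.014*sl
print(proj(c,mouth,True),proj(c,mouth+[0,0,.0068],True))
cv2.imwrite('pics/w14d.png',cv2.resize(c['pixels'][210:384,180:380],None,fx=4,fy=3.4,interpolation=cv2.INTER_CUBIC))
E
```

```text
(np.float64(300.7343669561395), np.float64(283.90035477348556)) (np.float64(302.36330499641446), np.float64(289.49398023171227))
```

View pics/w14d.png

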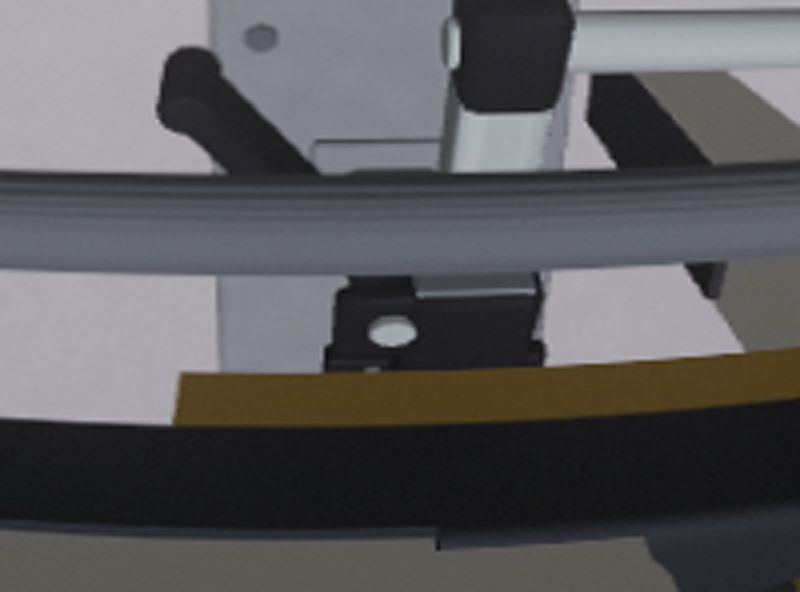

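```bash
python3 - <<'E'
from h import *
import pickle
c=pickle.load(open('w14.pkl','rb'));c10=pickle.load(open('w10.pkl','rb'))
n=-.309*ex+np.array([0,0,.951])
bar0=np.array([.5592,.1913,.1543])-.053*np.array([.926,.377,0]);mouth=bar0-.014*sl
ey=np.array([-ex[1],ex[0],0])
for b in (-.004,-.003,-.002,-.001,0,.001,.002):
    m=mouth+b*ex; print(b,'w14 top edge',proj(c,m+.0135*n,True),'w10 top edge',proj(c10,m+.0135*n,True),'bar0',proj(c10,m+.014*sl-.03*ey,True)[1],'bar35',proj(c,m+.049*sl-.03*ey,True))
E
```

```text
-0.004 w14 top edge (np.float64(302.98179438838446), np.float64(304.1836627539015)) w10 top edge (np.float64(296.5686716280677), np.float64(226.1265775923823)) bar0 197.88809240010252 bar35 (np.float64(362.37098248933233), np.float64(226.59459644244123))
-0.003 w14 top edge (np.float64(303.11226328305224), np.float64(302.8558823206115)) w10 top edge (np.float64(296.63547158413553), np.float64(224.74066585273482)) bar0 196.5112275422837 bar35 (np.float64(362.56882556775065), np.float64(224.8895345196986))
-0.002 w14 top edge (np.float64(303.24268805090367), np.float64(301.51990106648464)) w10 top edge (np.float64(296.7018095533026), np.float64(223.35013956245484)) bar0 195.13119750457497 bar35 (np.float64(362.76495252651347), np.float64(223.17773018256065))
-0.001 w14 top edge (np.float64(303.373056297526), np.float64(300.175697367131)) w10 top edge (np.float64(296.76767721697223), np.float64(221.95503661423356)) bar0 193.7480503106417 bar35 (np.float64(362.95932752101396), np.float64(221.459255778677))
0 w14 top edge (np.float64(303.5033554011942), np.float64(298.8232506712456)) w10 top edge (np.float64(296.83306625339293), np.float64(220.55539595127624)) bar0 192.3618347256256 bar35 (np.float64(363.15191473221535), np.float64(219.734185931037))
0.001 w14 top edge (np.float64(303.63357251219367), np.float64(297.4625415344501)) w10 top edge (np.float64(296.89796834036196), np.float64(219.15125756950107)) bar0 190.97260024948724 bar35 (np.float64(363.34267838432265), np.float64(218.00259753985114))
0.002 w14 top edge (np.float64(303.7636945522678), np.float64(296.09355165351053)) w10 top edge (np.float64(296.9623751579736), np.float64(217.7426625192523)) bar0 189.5803971099445 bar35 (np.float64(363.5315827627571), np.float64(216.26456978281706))
```

>>> arm_command(motion=[{"slide": [0, -0.0031, -0.001], "turn": [0, 0, 0]}, {"slide": [0.0075, 0, 0], "turn": [0, 0, 0]}, {"slide": [0.008, 0, 0], "turn": [0, 0, 0]}, {"slide": [0.008, 0, 0], "turn": [0, 0, 0]}, {"slide": [0.0075, 0, 0], "turn": [0, 0, 0]}], gripper=61, grip_force=15)

```text
t: 14.33
tool_pos: [0.4864, 0.1816, 0.3324]
orientation: [-3.084, -0.601, 0.001]
force: [1.1, 0.5, -0.5]
opening: 0.0647
```

```bash
python3 - <<'E'
from h import *
import pickle
c=cam('wrist','w15');pickle.dump(c,open('w15.pkl','wb'))
s=robot.read_state();p=s['tool_pos'];print(p,s['orientation'],s['force'],s['opening']); print('d by tcp',(p@ex+.014+.0346)/.951)
cv2.imwrite('pics/w15d.png',cv2.resize(c['pixels'][180:330,160:360],None,fx=4,fy=4,interpolation=cv2.INTER_CUBIC))
E
```

```text
[0.48677241 0.18174984 0.33253998] [-3.08336997e+00 -6.01047722e-01 -4.04126003e-04] [-1.67917614 -0.22298127  0.5382488 ] 0.06050869954613096
d by tcp 0.035340136315712985
```

View pics/w15d.png

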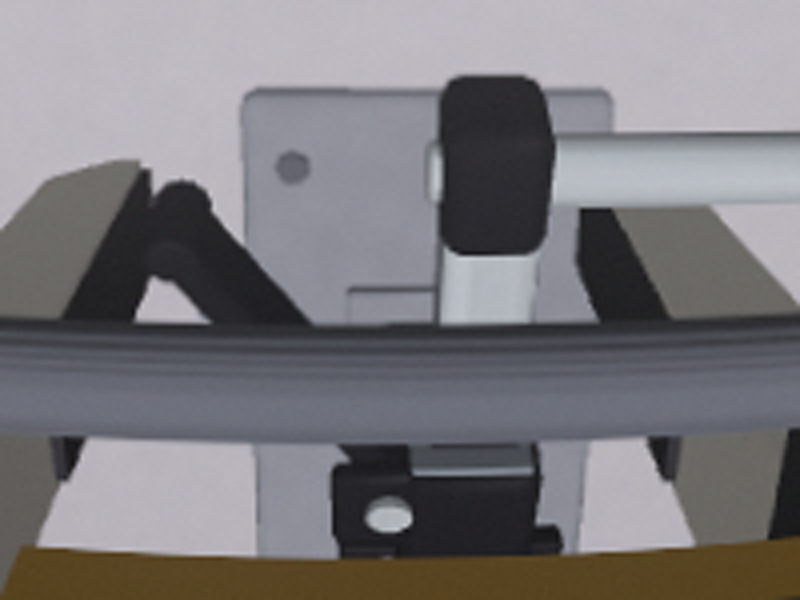

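```bash
python3 - <<'E'
from h import *
import pickle
c=cam('wrist');pickle.dump(c,open('w16.pkl','wb'))
s=robot.read_state();p=s['tool_pos'];print(p,s['force'],s['opening'],(p@ex+.014+.0346)/.951)
im=c['pixels']
cv2.imwrite('pics/w16d.png',cv2.hconcat([cv2.resize(im[205:245,300:345],None,fx=9,fy=9,interpolation=cv2.INTER_CUBIC),cv2.resize(im[280:320,255:300],None,fx=9,fy=9,interpolation=cv2.INTER_CUBIC)]))
n=-.309*ex+np.array([0,0,.951])
bar0=np.array([.5592,.1913,.1543])-.053*np.array([.926,.377,0]);mouth=bar0-.014*sl
ey=np.array([-ex[1],ex[0],0])
for b in (-.002,0,.002):
    m=mouth+b*ex; print(b,'top edge',proj(c,m+.0135*n,True),[proj(c,m+(.014+d)*sl-.025*ey,True) for d in (.033,.035,.037)])
for v in (221.5,222.5): print(draw(c,v,320,ref=-.0334))
E
```

```text
[0.48656656 0.1816412  0.33257848] [-0.4632503  -0.72688474  0.21357306] 0.058565650163872635 0.035315842809020566
-0.002 top edge (np.float64(281.24145806466095), np.float64(303.2968821642885)) [(np.float64(330.418692534955), np.float64(228.42803135090418)), (np.float64(330.98290063255837), np.float64(225.5220408245008)), (np.float64(331.54988036201644), np.float64(222.57230176241603))]
0 top edge (np.float64(281.3927464450202), np.float64(300.6119880072212)) [(np.float64(330.71232501153514), np.float64(224.9684474311489)), (np.float64(331.274570015623), np.float64(222.02451538702599)), (np.float64(331.8393471790962), np.float64(219.03678537125256))]
0.002 top edge (np.float64(281.54388474518436), np.float64(297.8937128032603)) [(np.float64(331.0009116928802), np.float64(221.4803841449393)), (np.float64(331.56094231490965), np.float64(218.49880522576512)), (np.float64(332.1232587551937), np.float64(215.47341847568296))]
0.03542328806410611
0.03475161206176116
```

View pics/w16d.png

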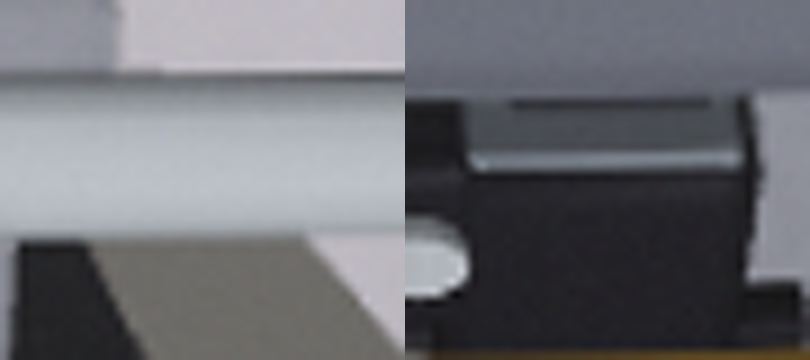

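>>> arm_command(motion=[{"slide": [0.004, 0, 0], "turn": [0, 0, 0]}, {"slide": [0.004, 0, 0], "turn": [0, 0, 0]}, {"slide": [0.004, 0, 0], "turn": [0, 0, 0]}, {"slide": [0.004, 0, 0], "turn": [0, 0, 0]}, {"slide": [0.004, 0, 0], "turn": [0, 0, 0]}], gripper=42, grip_force=20)

```text
t: 14.85
tool_pos: [0.4934, 0.1839, 0.3324]
orientation: [3.082, 0.6, -0.003]
force: [-3.2, -7.9, 2.2]
opening: 0.0392
```

```bash
python3 - <<'E'
from h import *
c=cam('wrist')
s=robot.read_state();p=s['tool_pos'];print(p,s['orientation'],s['force'],s['opening'],(p@ex+.014+.0346)/.951)
cv2.imwrite('pics/w17d.png',cv2.resize(c['pixels'][180:330,160:360],None,fx=4,fy=4,interpolation=cv2.INTER_CUBIC))
E
```

```text
[0.49356286 0.18389167 0.3324519 ] [ 3.08220018e+00  6.00179706e-01 -2.64106131e-03] [-1.08830227 -4.9345725   1.66496679] 0.039235215383147934 0.03473685468075794
```

View pics/w17d.png

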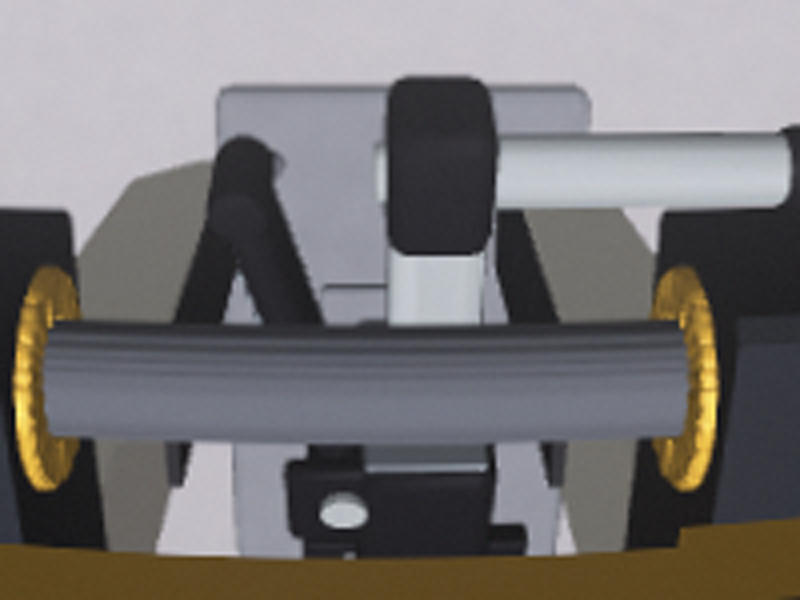

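>>> arm_command(motion=[{"slide": [0.003, -0.001, -0.0003], "turn": [0, 0, 0]}, {"slide": [0.003, 0, 0], "turn": [0, 0, 0]}, {"slide": [0.003, 0, 0], "turn": [0, 0, 0]}, {"slide": [0.003, 0, 0], "turn": [0, 0, 0]}, {"slide": [0.001, 0, 0], "turn": [0, 0, 0]}], gripper=28, grip_force=25)

```text
t: 15.32
tool_pos: [0.4985, 0.1856, 0.3325]
orientation: [3.081, 0.599, -0.002]
force: [0.8, -10.1, 0.9]
opening: 0.0261
```

```bash
python3 - <<'E'
from h import *
c=cam('wrist')
s=robot.read_state();p=s['tool_pos'];print(p,s['orientation'],s['force'],s['opening'],(p@ex+.014+.0346)/.951)
cv2.imwrite('pics/w18d.png',cv2.resize(c['pixels'][180:330,160:360],None,fx=4,fy=4,interpolation=cv2.INTER_CUBIC))
E
```

```text
[0.49850472 0.18563223 0.33254401] [ 3.08121623e+00  5.99034653e-01 -1.44096832e-03] [ 1.2010511  -9.31019952 -0.09751704] 0.02591985039194211 0.03447491000991785
```

View pics/w18d.png

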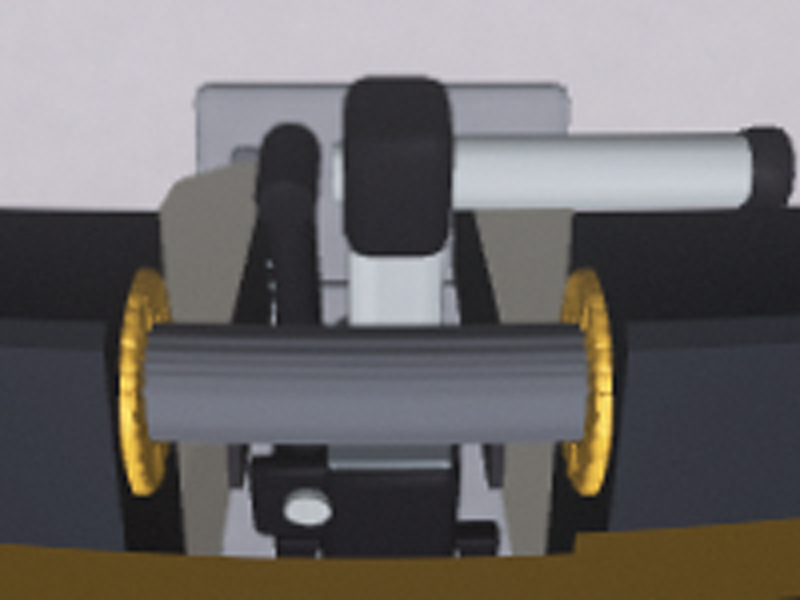

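>>> arm_command(motion=[{"slide": [0, -0.0015, -0.0005], "turn": [0, 0, 0]}, {"slide": [0, 0, 0], "turn": [0, 0, 0]}, {"slide": [0, 0, 0], "turn": [0, 0, 0]}, {"slide": [0, 0, 0], "turn": [0, 0, 0]}, {"slide": [0, 0, 0], "turn": [0, 0, 0]}], gripper=10, grip_force=35)

```text
t: 15.78
tool_pos: [0.4983, 0.1859, 0.3326]
orientation: [3.081, 0.599, -0.001]
force: [2.5, -10.2, -1.3]
opening: 0.0211
```

```bash
python3 - <<'E'
from h import *
import pickle
c=cam('wrist');pickle.dump(c,open('w19.pkl','wb'))
s=robot.read_state();p=s['tool_pos'];print(p,s['orientation'],s['force'],s['wrist_torque'],s['opening'],(p@ex+.014+.0346)/.951)
cv2.imwrite('pics/w19d.png',cv2.resize(c['pixels'][180:330,160:360],None,fx=4,fy=4,interpolation=cv2.INTER_CUBIC))
cv2.imwrite('pics/w19e.png',cv2.hconcat([cv2.resize(c['pixels'][205:245,270:315],None,fx=9,fy=9,interpolation=cv2.INTER_CUBIC),cv2.resize(c['pixels'][280:320,230:275],None,fx=9,fy=9,interpolation=cv2.INTER_CUBIC)]))
E
```

```text
[0.49826419 0.18587064 0.33256277] [ 3.08065089e+00  5.98554110e-01 -1.49106604e-03] [  1.91709195 -11.00789154  -1.77503443] [-1.88496588 -0.34657523 -0.23977369] 0.02121400108132931 0.03480241324949568
```

View pics/w19d.png

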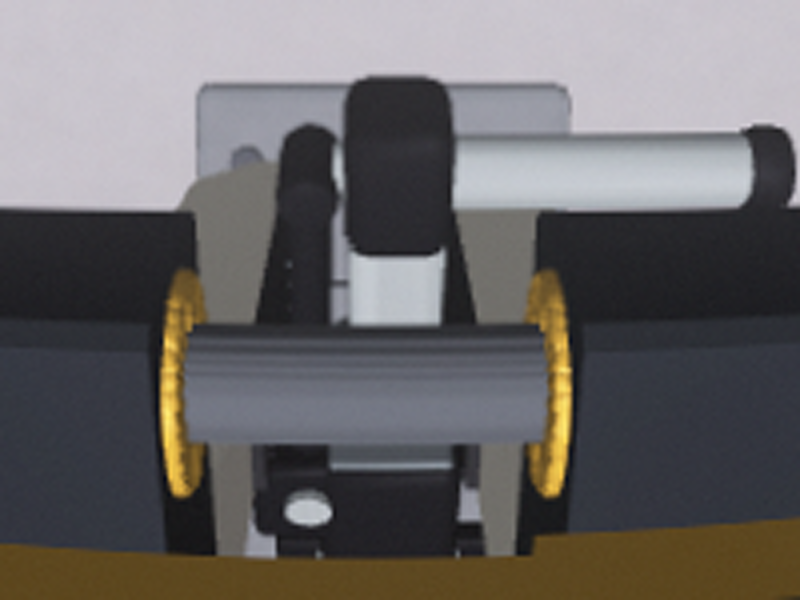

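View pics/w19e.png

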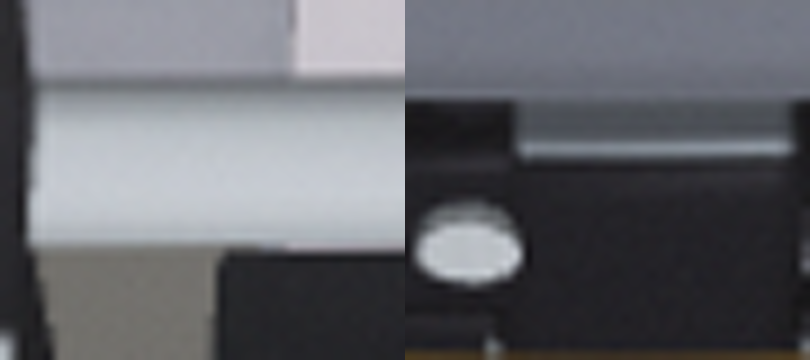

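```bash
python3 - <<'E'
from h import *
import pickle
c=pickle.load(open('w19.pkl','rb'))
for v in (222.7,223.2,223.7): print(draw(c,v,295,ref=-.0334))
n=-.309*ex+np.array([0,0,.951])
bar0=np.array([.5592,.1913,.1543])-.053*np.array([.926,.377,0]);mouth=bar0-.014*sl
ey=np.array([-ex[1],ex[0],0])
for b in (0,.001,.002): print(b,proj(c,mouth+b*ex+.0135*n,True),[round(float(proj(c,mouth+b*ex+(.014+d)*sl-.02*ey,True)[1]),1) for d in (.033,.035,.037)])
print('bead closed',proj(c,mouth+.047*sl+.013*ey,True),'axis there',proj(c,mouth+.047*sl,True))
c2=cam('wrist');s=robot.read_state();print(s['t'],s['opening'],s['force'],s['tool_pos'])
S=cam('scene');D=cam('side')
a=cv2.hconcat([cv2.resize(S['pixels'][120:210,180:290],None,fx=3.6,fy=3.6,interpolation=cv2.INTER_CUBIC),cv2.resize(D['pixels'][120:210,190:300],None,fx=3.6,fy=3.6,interpolation=cv2.INTER_CUBIC)])
cv2.imwrite('pics/a19.png',a)
E
```

```text
0.03360152665440123
0.03326659797919164
0.03293079509993687
0 (np.float64(261.62780946886346), np.float64(299.3923576144707)) [223.6, 220.6, 217.6]
0.001 (np.float64(261.6514575301139), np.float64(298.029902615576)) [221.8, 218.8, 215.8]
0.002 (np.float64(261.67507506926296), np.float64(296.65898383834235)) [220.1, 217.0, 214.0]
bead closed (np.float64(238.16749960386554), np.float64(223.96145502975733)) axis there (np.float64(262.80211096225094), np.float64(223.93057071432048))
15.8833 0.020985885911079777 [  2.28913876 -11.03068729  -1.72655411] [0.49828577 0.1858737  0.33257465]
```

View pics/a19.png

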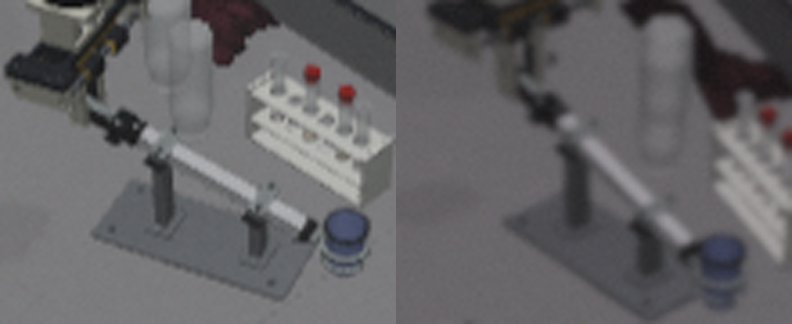

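The lever is shut and the cup is still seated. Camera comparison suggests the cam's drag pulled the leg in by 1–1.5 mm, so I'll pull a little harder on the hook and measure again.

>>> arm_command(motion=[{"slide": [0, -0.002, -0.0006], "turn": [0, 0, 0]}, {"slide": [0, -0.002, -0.0006], "turn": [0, 0, 0]}, {"slide": [0, 0, 0], "turn": [0, 0, 0]}, {"slide": [0, 0, 0], "turn": [0, 0, 0]}, {"slide": [0, 0, 0], "turn": [0, 0, 0]}])

```text
t: 16.4
tool_pos: [0.4981, 0.1864, 0.3326]
orientation: [3.079, 0.597, -0.001]
force: [6.2, -15.7, -4.5]
opening: 0.021
```

```bash
cat > m.py <<'E'
from h import *
import sys,pickle
n=sys.argv[1]
c=cam('wrist');pickle.dump(c,open(f'w{n}.pkl','wb'))
s=robot.read_state();p=s['tool_pos'];print(p,s['orientation'],s['force'],s['opening'],(p@ex+.014+.0346)/.951)
cv2.imwrite(f'pics/w{n}e.png',cv2.hconcat([cv2.resize(c['pixels'][205:245,270:315],None,fx=9,fy=9,interpolation=cv2.INTER_CUBIC),cv2.resize(c['pixels'][280:320,230:275],None,fx=9,fy=9,interpolation=cv2.INTER_CUBIC)]))
# subpixel edges
g=c['pixels'].mean(2)
col=g[200:245,290:300].mean(1);d=np.diff(col)
print('bar profile',np.round(col[8:38]).astype(int).tolist())
col=g[286:305,250:266].mean(1);print('collar',np.round(col).astype(int).tolist())
E
python3 m.py 20; python3 - <<'E'
import pickle,numpy as np
for n,b,k in (('19',(290,300),(250,266)),('16',(315,325),(268,284))):
    import sys;sys.path.insert(0,'.')
    c=pickle.load(open(f'w{n}.pkl','rb'));g=c['pixels'].mean(2)
    print(n,np.round(g[208:238,b[0]:b[1]].mean(1)).astype(int).tolist(),np.round(g[286:305,k[0]:k[1]].mean(1)).astype(int).tolist())
E
```

```text
[0.49808793 0.18636286 0.33261049] [ 3.07851804e+00  5.97166162e-01 -8.84591991e-04] [  7.3600427  -15.46761963  -5.50592312] 0.020806164329738936 0.03535167898382212
bar profile [159, 158, 158, 158, 157, 131, 112, 134, 153, 166, 179, 188, 193, 196, 198, 200, 202, 202, 203, 201, 198, 193, 185, 177, 113, 76, 70, 69, 68, 68]
collar [120, 116, 112, 110, 110, 91, 82, 81, 81, 98, 139, 82, 40, 45, 45, 42, 38, 36, 36]
19 [158, 158, 158, 158, 158, 133, 115, 135, 154, 168, 181, 188, 193, 196, 199, 201, 202, 203, 203, 201, 198, 193, 184, 176, 117, 78, 71, 69, 69, 68] [120, 116, 112, 109, 110, 90, 81, 81, 81, 100, 140, 82, 40, 46, 45, 41, 38, 37, 36]
16 [190, 190, 190, 190, 183, 120, 118, 138, 152, 165, 178, 181, 186, 188, 190, 191, 192, 193, 192, 189, 185, 179, 163, 130, 107, 107, 107, 107, 107, 106] [114, 110, 106, 104, 100, 57, 70, 77, 77, 77, 80, 125, 105, 37, 41, 43, 41, 38, 37]
```

```bash
ls pics | tail -3
```

```text
w9c.png
w9f.png
wrist0.png
```

>>> arm_command(motion=[{"slide": [0, -0.003, -0.0009], "turn": [0, 0, 0]}, {"slide": [0, -0.003, -0.0009], "turn": [0, 0, 0]}, {"slide": [0, 0, 0], "turn": [0, 0, 0]}, {"slide": [0, 0, 0], "turn": [0, 0, 0]}, {"slide": [0, 0, 0], "turn": [0, 0, 0]}])

```text
t: 16.87
tool_pos: [0.4978, 0.1871, 0.3327]
orientation: [3.075, 0.595, -0.0]
force: [13.0, -25.5, -10.3]
opening: 0.021
```

```bash
python3 m.py 21
```

```text
[0.49780766 0.1870979  0.33268274] [ 3.07535927e+00  5.94932757e-01 -1.24648622e-04] [ 13.19252596 -24.54304776 -10.83834223] 0.02114076710142621 0.03617867555578556
bar profile [158, 158, 158, 158, 157, 139, 116, 130, 150, 163, 177, 188, 193, 196, 198, 200, 202, 202, 203, 201, 198, 194, 186, 183, 110, 75, 70, 70, 68, 67]
collar [120, 116, 112, 109, 110, 91, 82, 81, 80, 95, 138, 92, 43, 46, 45, 42, 39, 37, 36]
```

View pics/w21e.png

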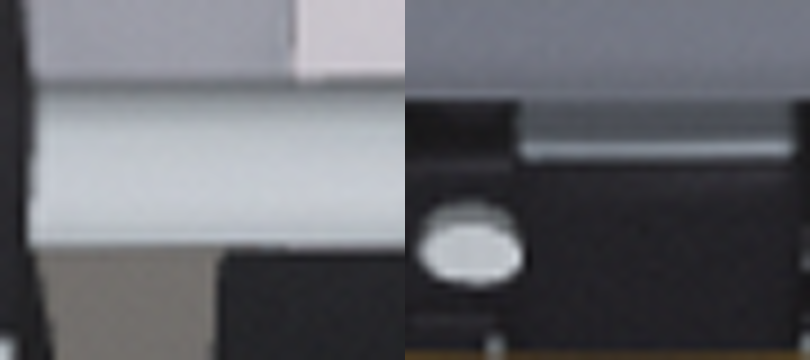

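```bash
python3 - <<'E'
from h import *
import pickle
n=-.309*ex+np.array([0,0,.951]);ey=np.array([-ex[1],ex[0],0])
bar0=np.array([.5592,.1913,.1543])-.053*np.array([.926,.377,0]);mouth=bar0-.014*sl
from scipy.optimize import brentq
def edge(c,u0,lo,hi,dirn):
    g=c['pixels'].astype(float).mean(2)[:,u0-4:u0+5].mean(1);d=np.diff(g)[lo:hi]*dirn
    i=int(np.argmax(d));w=np.clip(d[max(i-1,0):i+2],0,None);return lo+(w@np.arange(max(i-1,0),max(i-1,0)+len(w)))/w.sum()+.5
for nm,ub,uc in (('10',330,296),('16',322,276),('19',295,258),('20',295,258),('21',295,258)):
    c=pickle.load(open(f'w{nm}.pkl','rb'))
    if nm=='10': te,be,ce=edge(c,ub,180,190,-1),edge(c,ub,195,206,-1),edge(c,uc,210,224,-1)
    else: te,be,ce=edge(c,ub,208,218,-1),edge(c,ub,226,236,-1),edge(c,uc,290,302,-1)
    v=(te+be)/2
    d=draw(c,v,ub,ref=-.0334)
    b=brentq(lambda b:proj(c,mouth+b*ex+.0135*n,True)[1]-ce,-.02,.02)
    print(nm,te,be,ce,'draw',round(d*1e3,2),'collar b',round(b*1e3,2),'rel',round((d-b/.951)*1e3,2))
E
```

```text
10 184.42150395778364 197.4892904953146 213.46455792682926 draw 1.09 collar b 5.02 rel -4.18
16 212.52243088158582 230.56860706860707 298.2723509933775 draw 35.37 collar b 1.72 rel 33.56
19 212.8911149825784 231.8131552248901 296.93013899049015 draw 33.83 collar b 1.8 rel 31.94
20 212.8861788617886 231.78330578512396 296.93351955307264 draw 33.98 collar b 1.84 rel 32.05
21 213.04861730597682 231.79210950080517 297.02492211838006 draw 34.12 collar b 1.83 rel 32.2
```

A 28 N pull doesn't move the clamped leg. I estimate it at 33.5–34 mm, and the cam holds it firmly. I'll ease the extra pull, make a last check and hand in.

>>> arm_command(motion=[{"slide": [0, 0.003, 0.0009], "turn": [0, 0, 0]}, {"slide": [0, 0.003, 0.0009], "turn": [0, 0, 0]}, {"slide": [0, 0.002, 0.0006], "turn": [0, 0, 0]}, {"slide": [0, 0, 0], "turn": [0, 0, 0]}, {"slide": [0, 0, 0], "turn": [0, 0, 0]}], gripper=10, grip_force=40)

```text
t: 17.33
tool_pos: [0.4982, 0.1861, 0.3326]
orientation: [3.08, 0.598, -0.001]
force: [5.4, -13.2, -3.1]
opening: 0.0209
```

>>> arm_command(motion=[{"slide": [0, 0, 0], "turn": [0, 0, 0]}, {"slide": [0, 0, 0], "turn": [0, 0, 0]}, {"slide": [0, 0, 0], "turn": [0, 0, 0]}, {"slide": [0, 0, 0], "turn": [0, 0, 0]}, {"slide": [0, 0, 0], "turn": [0, 0, 0]}])

```text
t: 17.75
tool_pos: [0.4982, 0.1862, 0.3326]
orientation: [3.08, 0.598, -0.001]
force: [5.1, -13.2, -3.9]
opening: 0.0205
```

```bash
python3 m.py 22; python3 - <<'E'
from h import *
import pickle
c=pickle.load(open('w22.pkl','rb'))
cv2.imwrite('pics/w22d.png',cv2.resize(c['pixels'][180:330,160:360],None,fx=4,fy=4,interpolation=cv2.INTER_CUBIC))
S=cam('scene','sceneF')
E
```

```text
[0.49823383 0.18612506 0.33258513] [ 3.07967368e+00  5.97742154e-01 -9.27293638e-04] [  5.17063021 -13.28511397  -4.12040461] 0.0207740244168869 0.0350622592405076
bar profile [158, 158, 158, 158, 158, 132, 114, 134, 153, 166, 180, 188, 193, 196, 199, 200, 201, 203, 203, 201, 198, 193, 184, 176, 113, 73, 70, 67, 66, 66]
collar [120, 116, 112, 109, 110, 90, 81, 81, 81, 99, 139, 82, 40, 45, 44, 42, 38, 37, 37]
```

View pics/w22d.png

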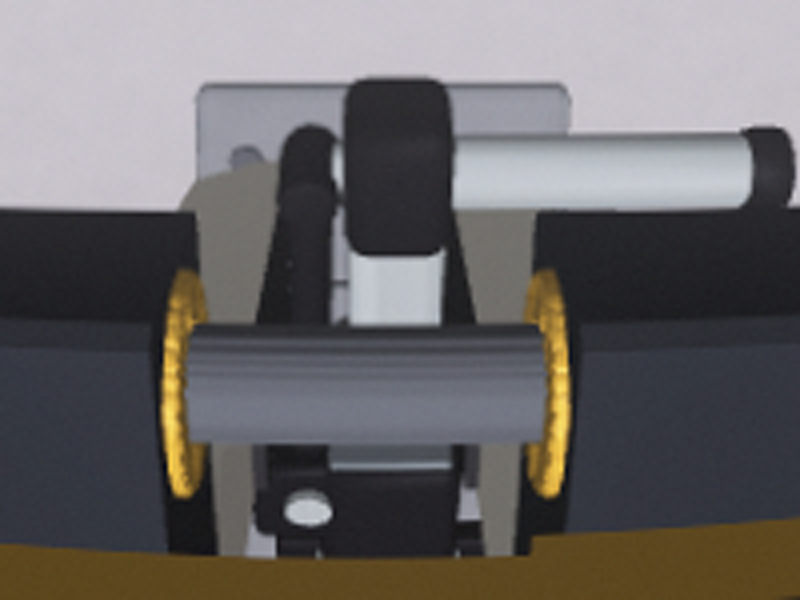

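View pics/sceneF.png

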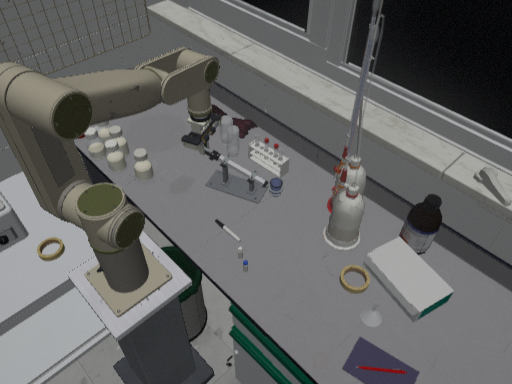

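The lever lies flat along the leg, both pads grip leg and lever, the cup is in the basket at (276,187), and the other things haven't moved. I'm handing in.

```bash
python3 - <<'E'
from plant import robot
print(robot.close_job())
E
```

```text
the job is handed in; nothing more can be done
None
```

The sampler is set up and handed in, but the leg probably sits about 1 mm short of its mark.

- **Cup:** It is wedged upright in the wire basket and released. All three camera views agreed when I let go, and it is still seated in the last scene picture.
- **Leg and lever:** I hooked the right finger behind the side bar, drew the leg out to 35 mm (34.8–35.4 by camera and arm position), and shut the lever by squeezing it against the leg. The lever lies flat along the leg. I left the gripper holding both at 40 N with a light outward pull.
- **Where the checks disagree:** After the lever shut, the arm position read 35.1 mm out, but the wrist camera read 33–34 mm. I believe the camera, so the cam's drag probably pulled the leg in 1–1.5 mm as it closed.
- **What I couldn't fix or check:** I tried pulling at about 28 N to correct this, but the clamped leg did not move. The gripper's handle hid the mark in the last wrist picture, so I could not read it directly at the end.
- **Other checks:** The job was handed in at about 18 s. The other things on the worktop look unmoved, and the highest wrist force I saw was about 30 N.

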